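# Set up a sign panel on two rests for edge painting

## Task

Set the white panel up for painting its edges: first lay the two wooden rests flat on the grey board, one squarely over each black line and covering it, both with their raised stop at the end nearer the paint tin. Then lay the panel flat across both rests, centred so that it overhangs equally at both ends, with its long edge close up against the two stops but not on top of them. Leave the tin, the tub and the tape roll where they stand.

Things in the scene. Friction and masses are not known exactly. Their poses are not given: they have to be found in the camera images.
- board: Grey board fixed flat on the bench, 220 mm (its x) by 320 mm (its y) and 6 mm thick; origin at the centre of its underside on the bench, z up. On it two black painted lines, each 150 mm long (along board x) and 18 mm wide, centred at board x = 0, y = +90 and -90 mm. The paint tin stands about 175 mm from its centre on its +x or its -x side, the tub on the other.
- line_left (a point): Centre of the black line at board y = +90 mm, on the board's upper face.
- line_right (a point): Centre of the black line at board y = -90 mm, on the board's upper face.
- rest_a: Loose dark wooden rest: a square stick 150 mm long (its x), 18 mm wide and 18 mm high, with a stop at its +x end only: a cross-block 14 mm long (x), 44 mm wide (y), 38 mm high from the underside, making a T. Origin at the middle of its length on the underside, z up. 50 g (may vary by 30 %). Starts flat, stop up. The two rests are alike; either may go on either line.
- rest_b: The other dark wooden rest, the same as rest_a.
- rest_a_stop (a point): On rest_a, the foot of its stop's inner face: x = +61 mm, on the stick's top face (18 mm above the underside).
- rest_b_stop (a point): The same point on rest_b.
- panel: Loose white rigid plastic sign panel with half-round ends, 260 mm long (its y), 50 mm wide (its x), 12 mm thick, two small dark dots on top near the ends. Origin at the centre of its underside, z up; about 140 g. It starts flat on the bench. It may lie either way round.
- tin: Bystander and reference: round aluminium paint tin with a paper band, 83 mm diameter, 91 mm high; origin at the centre of its underside. Stands on the bench beside one long side of the board.
- tub: Bystander: low grey plastic bowl, 84 mm diameter, 45 mm high, beside the other long side of the board; origin at the centre of its underside.
- tape_roll: Bystander: brown ring, empty tape roll lying flat, 100 mm diameter, 25 mm high; origin at the centre of its underside.
Mind the look-alikes: they are no part of the job. Leave any green or yellow look-alike of the rest_b alone.

How it is judged:
By the outcome, as a careful person would: the job done as asked, in the order asked, and still so for the second after the job is handed in, with the robot touching nothing.
It also fails if it takes over 72 s, if anything falls off the work surface, if the arm or the gripper's body presses on something with over 40 N, if the wrist force passes 120 N, or if a joint passes its speed limit or range.

## Robot

A 6-joint arm with a two-finger parallel gripper is mounted at the origin on the work surface. World frame = base frame: x ahead of the robot, y to its left, z up, the work surface at z = 0. Lengths are in m, angles in rad, forces in N, time in s.
With the tool pointing down it reaches from about 0.25 to 0.775 m from the base axis. Payload 4 kg.
Tool frame: the origin (TCP) lies on the centre line of the jaws, within the pads' length; the fingertips stand 14 mm ahead of it and the grasp point (between the pads) lies 5 mm behind it (robot.tcp_to_tips is the distance from the TCP to the fingertips, in m); z points along the fingers, y is the line along which they close (so a half turn about z gives the same grasp; the last joint's range is limited). The gripper opens to 94 mm and grips with 3 to 60 N. Pads are 16 mm wide; open, the fingers measure 119 mm over their backs; the gripper's body (75 mm by 177 mm) begins 78 mm behind the grasp point.
Start: joints at [1.229, 0.087, 1.371, -0, 1.684, -0.103], TCP at [0.13, 0.534, 0.22] pointing down, gripper open.
Joint ranges: [-3.1, 3.1], [-0.76, 2.03], [0.27, 2.55], [-1.08, 4.22], [0.17, 2.65], [-2.57, 2.57]. Speed limits (rad/s): [2.79, 2.79, 3.14, 3.14, 3.14, 3.14].

## Interface

Orientations are given as [roll, pitch, yaw] about the fixed x, y, z axes, in that order (R = Rz(yaw) Ry(pitch) Rx(roll)).
In Python, from bench import robot gives the robot as it stands.
- The arm moves only by the tool carry_out, never from a script. Its argument "increments" is a list of rows, each a list of 3 entries, a list of its own where there are three numbers: the closure in counts, from 0 (fully open) to 255 (shut), then the shift along the tool's x, y, z in mm, then the turn about the tool's z in degrees. In form: [[fingers, [dx, dy, dz], twist], ...]. A call has 1 to 8 rows; each row shifts and turns the commanded pose from where the row before left it, along the tool's axes as they then stand; what a row does not reach is not made up. A row lasts 1/10 s, in which the tool goes at most 50 mm and 8.59 degrees, less where a joint would pass 70% of its speed; a pose out of reach is approached as far as the arm can. A call with a gripper value outside its range is refused whole. The fingers move at their own pace and stop on an object; the grip force is fixed at half the most. Time passes only in rows, so rows that do not move let the fingers close. It gives the time, the measured TCP pose, the force, the opening and the grip force at its end, in the units of the state.
- robot.get_obs(): the state, without advancing time (a new reading comes with each control period).
- robot.snapshot(name): name is "side" or "top" or "wrist"; returns the picture (480x640x3 uint8, blue, green, red); there is no depth.
- robot.get_calibration(name): a dict with "vfov" (degrees; the focal length in pixels is half the picture's height over the tangent of half this angle, whatever the lens; pixels are square), "cx", "cy" (the principal point, pixels), "T" (4x4, takes a point from camera to world coordinates). Camera axes: x right, y down, z forward; pixel columns grow to the right and rows downward; lengths in m; the calibration is good to about 2 mm. The wrist camera is an equidistant fisheye: a pixel r from the principal point sees the ray r / f radians off the axis. A picture is of the moment at which its call begins: read the wrist's pose just before it. get_calibration takes no time and is no camera call; for the wrist camera it gives the pose at the moment of the call.
- robot.close_job(): hands the job in; it is judged then, once.
The state is a dict: "time": time; "joint_positions": joint angles; "qvel": joint speeds; "joint_torque": joint torques, N m; "tool_pos": TCP position; "ee_rot": TCP orientation; "wrist_force": force on the tool from outside, world axes, zero at the start; "wrist_torque": the same for the moment, N m; "width": finger opening in m; "finger_force": force on a finger pad.
Only numpy, scipy, OpenCV 4.12 (cv2) and the standard library are available. Lean on these libraries where they do the work, as an engineer would, in place of code of your own. Each camera call takes 0.05 s, during which the arm holds its last target. There are 200 camera calls.

## Working session

There is one attempt and no reset: what is moved stays moved. The work goes in short steps, Python scripts to look and compute and a tool call to move; the robot and the scene stay as the last step left them, time stands still between calls to the robot, and variables do not carry over. Pictures are saved under pics/ and viewed, at most 10 in all, crops included, and the job is handed in when it is done.

Besides the shell and the picture viewer there is one more tool, called after "Emit:" as name([rows], argument=value, ...), one row to a line, values as JSON. carry_out: Moves the arm, as the interface text tells. Its arguments: {"type":"object","properties":{"increments":{"type":"array","items":{"type":"array"}}},"required":["increments"]}

```bash
mkdir -p pics; ls; python3 - <<'E'
from bench import robot
import cv2,json
for n in ("top","side"):
    cv2.imwrite(f"pics/{n}0.png",robot.snapshot(n)); c=robot.get_calibration(n); print(n,c)
print(robot.get_obs())
E
```

```text
pics
top {'vfov': 43.22630030862379, 'cx': 319.1958704811198, 'cy': 246.86521906376404, 'T': array([[ 0.02058876, -0.99709949,  0.07327145,  0.41810285],
       [-0.99977396, -0.02014425,  0.00680057, -0.07924896],
       [-0.00530485, -0.0733949 , -0.99728885,  1.36736289],
       [ 0.        ,  0.        ,  0.        ,  1.        ]])}
side {'vfov': 51.80874465938179, 'cx': 313.7197458992492, 'cy': 237.26817514527337, 'T': array([[-0.98061354, -0.12021658,  0.15474192,  0.35968915],
       [-0.19557072,  0.55121476, -0.81111921,  0.77630907],
       [ 0.01221395, -0.82565747, -0.5640395 ,  0.66254422],
       [ 0.        ,  0.        ,  0.        ,  1.        ]])}
{'time': 0.1, 'joint_positions': array([ 1.22890911e+00,  8.78843356e-02,  1.37206365e+00, -1.22288082e-05,
        1.68361004e+00, -1.03089662e-01]), 'qvel': array([-0.00022689, -0.00114412, -0.00364882,  0.00092803, -0.00031938,
       -0.00065312]), 'joint_torque': array([ 3.34856704e-03, -3.41254163e+01, -3.03301799e+01,  7.20740226e-02,
        3.04706697e-02, -8.97463156e-05]), 'tool_pos': array([0.12994251, 0.53395809, 0.21843945]), 'ee_rot': array([-3.13963647e+00, -1.90161199e-04,  2.90279355e+00]), 'wrist_force': array([ 0.53648689, -0.39012515, -1.03458117]), 'wrist_torque': array([ 0.01917731, -0.00879027,  0.01232615]), 'finger_force': 0.0, 'width': 0.0936929580452991}
```

View pics/top0.png

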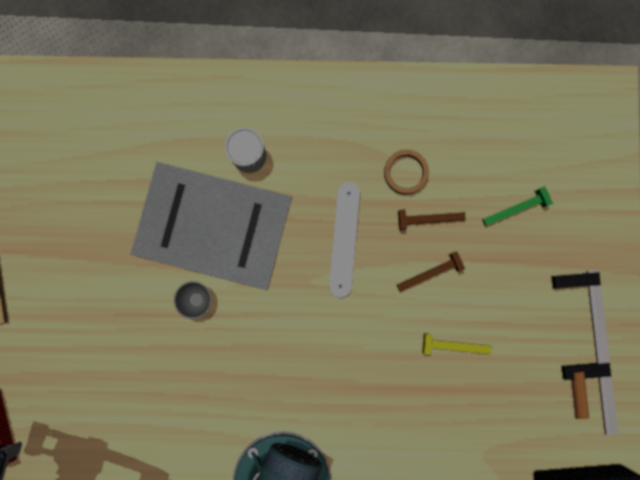

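View pics/side0.png

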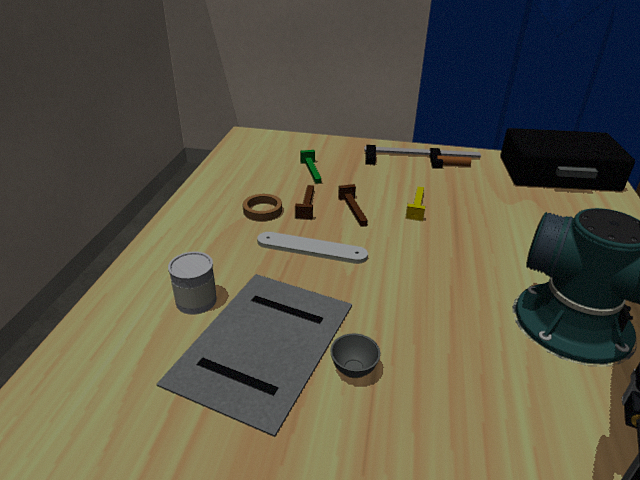

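The top view shows the tin (246,150) beyond the board, the tub (193,300) nearer, the board around (212,226) with lines at (173,215) and (249,235), and the panel around (345,240). The dark rests are at (432,218), with its stop at the left end, and (430,272), with its stop at the right end. The side view agrees.

```bash
cat > h.py <<'E'
import numpy as np, cv2
from bench import robot
def ray(cal,uv,fish=False):
    f=240/np.tan(np.radians(cal['vfov'])/2); d=np.array(uv,float).reshape(-1,2)-[cal['cx'],cal['cy']]
    if fish:
        r=np.linalg.norm(d,axis=1,keepdims=True)+1e-9; th=r/f
        v=np.hstack([d/r*np.sin(th),np.cos(th)])
    else: v=np.hstack([d/f,np.ones((len(d),1))])
    return v@cal['T'][:3,:3].T, cal['T'][:3,3]
def onz(cal,uv,z,fish=False):
    v,o=ray(cal,uv,fish); return (o+v*((z-o[2])/v[:,2])[:,None])[:,:2]
def blobs(m,amin):
    n,l,s,c=cv2.connectedComponentsWithStats(m.astype(np.uint8))
    return [np.argwhere(l==i)[:,::-1] for i in range(1,n) if s[i,4]>=amin]
def rect(p):
    """centre, sizes(long,short), long-axis angle deg (mod 180)"""
    r=cv2.minAreaRect((p*1000).astype(np.float32)); b=cv2.boxPoints(r)
    e=[b[1]-b[0],b[2]-b[1]]; e.sort(key=np.linalg.norm); 
    return np.array(r[0])/1000,np.linalg.norm(e[1]),np.linalg.norm(e[0]),np.degrees(np.arctan2(e[1][1],e[1][0]))%180
E
python3 - <<'E'
from h import *
im=cv2.imread('pics/top0.png'); c=robot.get_calibration('top')
for p in [(173,215),(210,200),(345,240),(432,218),(430,272),(402,220),(350,100)]: print(p,im[p[1],p[0]])
hsv=cv2.cvtColor(im,cv2.COLOR_BGR2HSV); h,s,v=[hsv[...,i].astype(int) for i in range(3)]
roi=np.zeros(v.shape,bool); roi[120:320,120:480]=1
masks=dict(line=(roi&(v<50)&(s<90),.006,150),panel=(roi&(s<50)&(v>125),.012,600),rest=(roi&(h<14)&(s>110)&(v<115),.018,150),board=(roi&(s<60)&(v<125)&(v>60),.006,3000))
for k,(m,z,a) in masks.items():
    for b in blobs(m,a):
        P=onz(c,b,z); r=rect(P); print(k,len(b),b.mean(0).round(),P.mean(0).round(4),[np.round(x,4) for x in r])
for n,p,z in (('tin',(246,145),.091),('tub',(192,299),.045),('tape',(406,172),.025)): print(n,onz(c,p,z))
E
```

```text
(173, 215) [30 30 32]
(210, 200) [102 102 101]
(345, 240) [139 139 139]
(432, 218) [24 43 75]
(430, 272) [24 44 75]
(402, 220) [24 43 75]
(350, 100) [105 138 138]
line 383 [172. 215.] [0.5829 0.2639] [array([0.5832, 0.2637]), np.float32(145.3632), np.float32(13.7469), np.float32(166.5835)]
line 368 [249. 235.] [0.5421 0.0884] [array([0.5422, 0.0883]), np.float32(144.2771), np.float32(13.2241), np.float32(166.6332)]
line 234 [184. 297.] [0.3996 0.231 ] [array([0.3985, 0.2243]), np.float32(71.4152), np.float32(47.1196), np.float32(159.6479)]
panel 1099 [244. 146.] [0.7445 0.1066] [array([0.7462, 0.1077]), np.float32(86.0775), np.float32(85.8658), np.float32(164.2751)]
panel 2549 [344. 240.] [ 0.5352 -0.1254] [array([ 0.5362, -0.1259]), np.float32(260.9812), np.float32(53.4089), np.float32(175.835)]
rest 486 [427. 219.] [ 0.5855 -0.3101] [array([ 0.5826, -0.3192]), np.float32(143.2627), np.float32(40.5487), np.float32(91.1392)]
rest 490 [434. 272.] [ 0.4669 -0.3261] [array([ 0.4596, -0.3179]), np.float32(149.9887), np.float32(39.5984), np.float32(117.5674)]
board 12936 [211. 225.] [0.5622 0.1753] [array([0.5628, 0.1761]), np.float32(321.6607), np.float32(222.5214), np.float32(76.6763)]
tin [[0.7273116  0.09061137]]
tub [[0.39585467 0.20434604]]
tape [[ 0.68882262 -0.26109528]]
```

```bash
cat >> h.py <<'E'
def stick(P,stopdir):
    """P: N x 2 points of a T-rest, stopdir: rough heading of stop (deg). returns heading deg, stick centre (x=0,y=0 of rest) from free end"""
    d=np.radians(stopdir); u=np.array([np.cos(d),np.sin(d)])
    for _ in range(3):
        n=np.array([-u[1],u[0]]); s=P@u; q=P[s<s.min()+.115]
        vx,vy,x0,y0=cv2.fitLine((q*1000).astype(np.float32),cv2.DIST_L2,0,.01,.01).ravel()
        w=np.array([vx,vy],float); u=w if w@u>0 else -w
    s=(P-[x0/1000,y0/1000])@u; n=np.array([-u[1],u[0]])
    wid=np.ptp((q-[x0/1000,y0/1000])@n)
    return np.degrees(np.arctan2(u[1],u[0])),np.array([x0,y0])/1000,s.min(),s.max(),wid,u
def togo(target,yaw):
    """tool-axis mm shift from present pose to target, and twist deg (apply the shift before the twist)"""
    o=robot.get_obs(); y=o['ee_rot'][2]; d=np.array(target)-o['tool_pos']
    x=np.array([np.cos(y),np.sin(y)]); Y=np.array([np.sin(y),-np.cos(y)])
    tw=(np.degrees(y)-yaw+180)%360-180
    print('go tool mm',np.round([d[:2]@x*1e3,d[:2]@Y*1e3,-d[2]*1e3],1),'twist',round(tw,2),'yaw',round(np.degrees(y),2),'pos',o['tool_pos'].round(4),'t',o['time'])
E
python3 - <<'E'
from h import *
im=cv2.imread('pics/top0.png'); c=robot.get_calibration('top')
hsv=cv2.cvtColor(im,cv2.COLOR_BGR2HSV); h,s,v=[hsv[...,i].astype(int) for i in range(3)]
roi=np.zeros(v.shape,bool); roi[190:320,380:480]=1
B=blobs(roi&(h<14)&(s>110)&(v<115),150)
for b,d in zip(B,(91,-62)):
    P=onz(c,b,.018); r=stick(P,d); u=r[-1]; print([np.round(x,4) for x in r],'centre',r[1]+u*(r[2]+.075))
    g=r[1]+u*(r[2]+.095); togo([*g,.2],r[0]%180)
E
```

```text
[np.float64(95.1956), array([ 0.5873, -0.3332], dtype=float32), np.float64(-0.0581), np.float64(0.085), np.float64(0.0153), array([-0.0906,  0.9959])] centre [ 0.5857711  -0.31630652]
go tool mm [-637.5 -699.4   18.4] twist 71.12 yaw 166.32 pos [0.1299 0.534  0.2184] t 0.1
[np.float64(-64.3672), array([ 0.4546, -0.3004], dtype=float32), np.float64(-0.0573), np.float64(0.0925), np.float64(0.0143), array([ 0.4326, -0.9016])] centre [ 0.46220259 -0.31634574]
go tool mm [-536.6 -763.1   18.4] twist 50.68 yaw 166.32 pos [0.1299 0.534  0.2184] t 0.1
```

Emit:
carry_out([
  [0, [-26.8, -38.2, 0], 0],
  [0, [-26.8, -38.2, 0], 0],
  [0, [-26.8, -38.2, 0], 0],
  [0, [-26.8, -38.2, 0], 0],
  [0, [-26.8, -38.2, 0], 0],
  [0, [-26.8, -38.2, 0], 0],
  [0, [-26.8, -38.2, 0], 0],
  [0, [-26.8, -38.2, 0], 0],
])

```text
time: 0.9
tool_pos: [0.266, 0.185, 0.2192]
ee_rot: [3.141, 0.0, 2.904]
wrist_force: [-0.0, -0.0, 0.3]
width: 0.0941
finger_force: 0.0
```

Emit:
carry_out([
  [0, [-26.8, -38.2, 0], 0],
  [0, [-26.8, -38.2, 0], 0],
  [0, [-26.8, -38.2, 0], 0],
  [0, [-26.8, -38.2, 0], 0],
  [0, [-26.8, -38.2, 0], 0],
  [0, [-26.8, -38.2, 0], 0],
  [0, [-26.8, -38.2, 0], 0],
  [0, [-26.8, -38.2, 0], 0],
])

```text
time: 1.7
tool_pos: [0.4022, -0.1629, 0.219]
ee_rot: [3.141, -0.0, 2.902]
wrist_force: [0.8, 1.2, 1.2]
width: 0.0938
finger_force: 0.0
```

Emit:
carry_out([
  [0, [-26.8, -38.2, 0], 0],
  [0, [-26.8, -38.2, 0], 0],
  [0, [-26.8, -38.2, 0], 0],
  [0, [-26.8, -38.2, 0], 0],
  [0, [0, 0, 0], 8.5],
  [0, [0, 0, 0], 8.5],
  [0, [0, 0, 0], 8.5],
  [0, [0, 0, 0], 8.5],
])

```text
time: 2.5
tool_pos: [0.4699, -0.3348, 0.2184]
ee_rot: [-3.141, -0.002, 2.303]
wrist_force: [-0.6, 0.0, 0.4]
width: 0.0941
finger_force: 0.0
```

Emit:
carry_out([
  [100, [0, 0, 0], 8.5],
  [100, [0, 0, 0], 8.2],
  [100, [0, 0, 0], 0],
  [100, [0, 0, 0], 0],
])

```text
time: 2.9
tool_pos: [0.47, -0.3346, 0.2189]
ee_rot: [-3.141, -0.001, 2.021]
wrist_force: [0.3, -0.5, 0.7]
width: 0.0654
finger_force: 0.0
```

```bash
python3 - <<'E'
from h import *
c=robot.get_calibration('wrist'); im=robot.snapshot('wrist'); cv2.imwrite('pics/w1.png',im); print(c)
E
```

```text
{'vfov': 65.70646984690485, 'cx': 317.42779583208255, 'cy': 243.497128633497, 'T': array([[ 9.00536401e-01,  4.19536100e-01,  1.14121212e-01,
         4.37390745e-01],
       [ 4.34780622e-01, -8.68981826e-01, -2.36297265e-01,
        -2.64603247e-01],
       [ 3.40259867e-05,  2.62411981e-01, -9.64955932e-01,
         3.83537649e-01],
       [ 0.00000000e+00,  0.00000000e+00,  0.00000000e+00,
         1.00000000e+00]])}
```

View pics/w1.png

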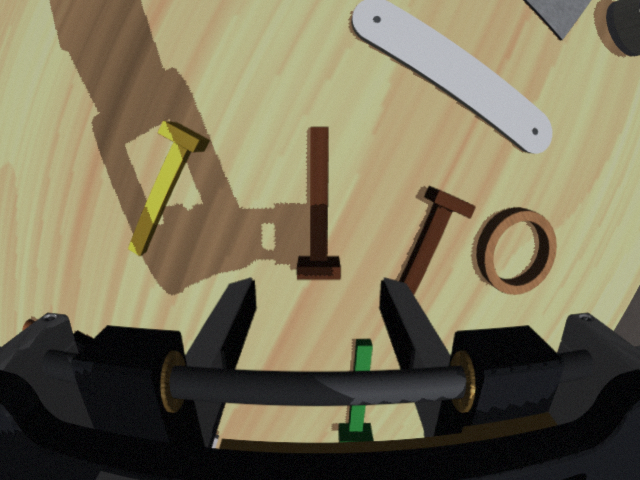

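The wrist view shows the target rest upright, from its free end at (318,127) to its stop's top face at rows 257–267, columns 298–340. The other rest is at (430,235).

```bash
cat >> h.py <<'E'
def brown(im):
    hsv=cv2.cvtColor(im,cv2.COLOR_BGR2HSV); h,s,v=[hsv[...,i].astype(int) for i in range(3)]
    return ((h<14)|(h>170))&(s>110)&(v<110)
E
python3 - <<'E'
from h import *
im=cv2.imread('pics/w1.png'); c=robot.get_calibration('wrist')
m=brown(im); m[300:]=0; m[:,:270]=0; m[:,365:]=0
ys=range(135,250,3); L=[];R=[]
for y in ys:
    x=np.where(m[y])[0]; L.append((x.min()-.5,y)); R.append((x.max()+.5,y))
l=onz(c,L,.018,1); r=onz(c,R,.018,1)
print('widths',np.linalg.norm(l-r,axis=1).round(4)[::6])
mid=(l+r)/2; u=mid[0]-mid[-1]; print('heading antistop',np.degrees(np.arctan2(u[1],u[0])))
u/=np.linalg.norm(u)
y0=np.where(m[:,318])[0].min()-.5; e=onz(c,(318,y0),.018,1)[0]; print('free end',y0,e)
i=onz(c,(300,257),.038,1)[0]; i2=onz(c,(338,257),.038,1)[0]; print('stop inner from free end (136):',(e-(i+i2)/2)@u, 'stop width', np.linalg.norm(i-i2))
ctr=mid.mean(0)+((e-mid.mean(0))@u-.075)*u; print('centre',ctr)
togo([*(ctr-u*.02),.017],np.degrees(np.arctan2(u[1],u[0])))
E
```

```text
widths [0.0175 0.0175 0.0167 0.0168 0.0159 0.0161 0.0173]
heading antistop 115.51802916723098
free end 126.5 [ 0.43016986 -0.24815152]
stop inner from free end (136): 0.12566638341862038 stop width 0.03704174590999651
centre [ 0.46286017 -0.31565353]
go tool mm [2.00e-01 1.60e+00 2.02e+02] twist 0.25 yaw 115.77 pos [ 0.4701 -0.3346  0.219 ] t 2.95
```

Emit:
carry_out([
  [100, [0, 1.6, 40], 0.3],
  [100, [0, 0, 45], 0],
  [100, [0, 0, 45], 0],
  [100, [0, 0, 40], 0],
  [100, [0, 0, 22], 0],
  [100, [0, 0, 10], 0],
  [100, [0, 0, 0], 0],
  [255, [0, 0, 0], 0],
])

```text
time: 3.75
tool_pos: [0.4724, -0.3346, 0.0185]
ee_rot: [3.141, 0.002, 2.014]
wrist_force: [0.9, 0.4, -0.5]
width: 0.0519
finger_force: 0.0
```

Emit:
carry_out([
  [255, [0, 0, 0], 0],
  [255, [0, 0, 0], 0],
  [255, [0, 0, 0], 0],
  [255, [0, 0, 0], 0],
  [255, [0, 0, -10], 0],
  [255, [0, 0, -30], 0],
  [255, [0, 0, -45], 0],
  [255, [0, 0, -45], 0],
])

```text
time: 4.55
tool_pos: [0.4711, -0.3335, 0.1487]
ee_rot: [-3.141, -0.002, 2.013]
wrist_force: [0.3, 0.2, -0.3]
width: 0.0175
finger_force: 30.0
```

```bash
python3 - <<'E'
from h import *
im=robot.snapshot('wrist'); cv2.imwrite('pics/w2.png',im)
L=np.array([.5832,.2637]);d=np.radians(-13.4);u=np.array([np.cos(d),np.sin(d)])
print(robot.get_obs()['width'],L+.02*u); togo([*(L+.02*u),.15],166.6)
E
```

```text
0.01755570274198083 [0.60265552 0.25906504]
go tool mm [483.7 370.4   9.2] twist -51.27 yaw 115.33 pos [ 0.4747 -0.3366  0.1592] t 4.6
```

View pics/w2.png

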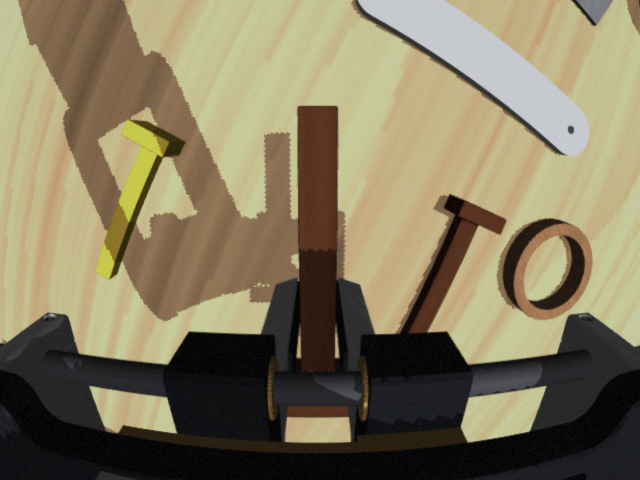

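The rest is gripped: its free end is at (318,106) and its stop lies behind the jaws.

```bash
python3 - <<'E'
from h import *
for _ in range(3):
    o=robot.get_obs(); print(o['time'],o['tool_pos'].round(4),o['ee_rot'].round(4))
c=robot.get_calibration('wrist')
y=o['ee_rot'][2]; e=onz(c,(318,106),o['tool_pos'][2]+.001,1)[0]-o['tool_pos'][:2]
print('free end in tool x,y', e@[np.cos(y),np.sin(y)], e@[np.sin(y),-np.cos(y)])
E
```

```text
4.6 [ 0.4747 -0.3366  0.1592] [3.1353 0.0141 2.0128]
4.6 [ 0.4747 -0.3366  0.1592] [3.1353 0.0141 2.0128]
4.6 [ 0.4747 -0.3366  0.1592] [3.1353 0.0141 2.0128]
free end in tool x,y 0.09423481366870327 0.001277316568373009
```

Emit:
carry_out([
  [255, [40.3, 30.9, 0], 0],
  [255, [40.3, 30.9, 0], 0],
  [255, [40.3, 30.9, 0], 0],
  [255, [40.3, 30.9, 0], 0],
  [255, [40.3, 30.9, 0], 0],
  [255, [40.3, 30.9, 0], 0],
  [255, [40.3, 30.9, 0], 0],
  [255, [40.3, 30.9, 0], 0],
])

```text
time: 5.4
tool_pos: [0.5561, 0.0591, 0.1483]
ee_rot: [3.14, 0.001, 2.013]
wrist_force: [1.1, -0.3, -0.2]
width: 0.0177
finger_force: 30.0
```

Emit:
carry_out([
  [255, [40.3, 30.9, 0], 0],
  [255, [40.3, 30.9, 0], 0],
  [255, [40.3, 30.9, 0], 0],
  [255, [40.3, 30.9, 0], 0],
  [255, [0, 0, 0], -8.5],
  [255, [0, 0, 0], -8.5],
  [255, [0, 0, 0], -8.5],
  [255, [0, 0, 0], -8.5],
])

```text
time: 6.2
tool_pos: [0.598, 0.2529, 0.1478]
ee_rot: [3.141, 0.0, 2.613]
wrist_force: [0.4, -0.1, -0.7]
width: 0.0177
finger_force: 30.0
```

Emit:
carry_out([
  [255, [0, 0, 0], -8.5],
  [255, [0, 0, 0], -8.5],
  [255, [0, 0, 0], 0],
  [255, [0, 0, 0], 0],
  [255, [0, 0, 0], 0],
])

```text
time: 6.7
tool_pos: [0.598, 0.2525, 0.1477]
ee_rot: [3.141, 0.0, 2.901]
wrist_force: [0.7, 0.3, -0.5]
width: 0.0178
finger_force: 30.0
```

```bash
python3 - <<'E'
from h import *
im=robot.snapshot('wrist'); cv2.imwrite('pics/w3.png',im)
L=np.array([.5832,.2637]);d=np.radians(-13.4);u=np.array([np.cos(d),np.sin(d)])
togo([*(L+.02*u),.15],166.6)
E
```

```text
go tool mm [-2.9  7.5 -2.4] twist -0.37 yaw 166.23 pos [0.598  0.2525 0.1476] t 6.75
```

View pics/w3.png

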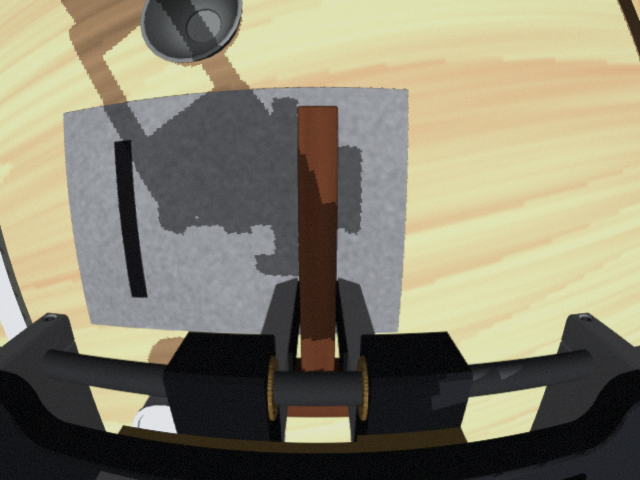

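The rest now hangs above the left line and hides it. The right line is visible from (123,141) to (139,297), and the board spans columns 65–407.

```bash
python3 - <<'E'
from h import *
im=cv2.imread('pics/w3.png'); c=robot.get_calibration('wrist'); o=robot.get_obs()
m=(im.max(2)<50); m[:, :105]=0; m[:,160:]=0; m[:130]=0; m[310:]=0
b=max(blobs(m,300),key=len); P=onz(c,b,.006,1); print('line wrist',P.mean(0),rect(P))
k=[(65,114),(408,89),(398,331),(91,323)]; K=onz(c,k,.006,1); print('board',K,K.mean(0),np.linalg.norm(K-np.roll(K,-1,0),axis=1))
y=o['ee_rot'][2]; e=onz(c,(318,106),o['tool_pos'][2]+.001,1)[0]-o['tool_pos'][:2]
print('free end', e@[np.cos(y),np.sin(y)], e@[np.sin(y),-np.cos(y)])
E
```

```text
line wrist [0.54068704 0.08877488] (array([0.54345142, 0.08802914]), np.float32(148.89983), np.float32(17.287987), np.float32(166.37906))
board [[ 0.42334205  0.04836737]
 [ 0.49498483  0.35615405]
 [ 0.7072021   0.30572594]
 [ 0.63332756 -0.00396835]] [0.56471414 0.17656975] [0.31601476 0.21812649 0.31838342 0.21640919]
free end 0.09323907571089593 0.001542865646046214
```

Emit:
carry_out([
  [255, [-3, 8, 30], -0.3],
  [255, [0, 0, 35], 0],
  [255, [0, 0, 30], 0],
  [255, [0, 0, 15], 0],
  [255, [0, 0, 7], 0],
  [255, [0, 0, 4], 0],
  [255, [0, 0, 3], 0],
  [255, [0, 0, 0], 0],
])

```text
time: 7.55
tool_pos: [0.6039, 0.26, 0.0253]
ee_rot: [3.14, 0.003, 2.908]
wrist_force: [0.8, -0.6, 1.0]
width: 0.0176
finger_force: 30.0
```

```bash
python3 - <<'E'
from h import *
togo([.603,.2595,.0235],166.6); o=robot.get_obs(); print(o['wrist_force'])
E
```

```text
go tool mm [ 0.8 -0.7  1.8] twist 0.01 yaw 166.61 pos [0.6039 0.26   0.0253] t 7.55
[ 0.82537613 -0.55582822  0.95832145]
```

Emit:
carry_out([
  [255, [0.5, -0.5, 0.5], 0],
  [255, [0, 0, 0], 0],
  [255, [0, 0, 0.5], 0],
  [255, [0, 0, 0], 0],
])

```text
time: 7.95
tool_pos: [0.6036, 0.2598, 0.0249]
ee_rot: [3.139, 0.004, 2.908]
wrist_force: [0.4, -0.0, 4.9]
width: 0.0178
finger_force: 30.0
```

Emit:
carry_out([
  [150, [0, 0, 0], 0],
  [130, [0, 0, 0], 0],
  [130, [0, 0, 0], 0],
  [130, [0, 0, -20], 0],
  [130, [0, 0, -45], 0],
  [130, [0, 0, -45], 0],
  [130, [0, 0, -45], 0],
  [130, [0, 0, 0], 0],
])

```text
time: 8.75
tool_pos: [0.6056, 0.2604, 0.1867]
ee_rot: [3.134, 0.013, 2.908]
wrist_force: [0.2, -0.5, 0.7]
width: 0.0461
finger_force: 0.0
```

Emit:
carry_out([
  [130, [0, 0, -40], 0],
  [130, [-40, 0, 0], 0],
  [130, [0, 0, 0], 0],
  [130, [0, 0, 0], 0],
])

```text
time: 9.15
tool_pos: [0.6409, 0.2495, 0.215]
ee_rot: [-3.14, -0.004, 2.907]
wrist_force: [-0.2, 0.1, -0.5]
width: 0.0462
finger_force: 0.0
```

```bash
python3 - <<'E'
from h import *
im=robot.snapshot('wrist'); cv2.imwrite('pics/w4.png',im)
togo([.586,-.316,.2],95)
E
```

```text
go tool mm [ -78.1 -563.    15.5] twist 71.61 yaw 166.61 pos [0.6404 0.2498 0.2155] t 9.2
```

View pics/w4.png

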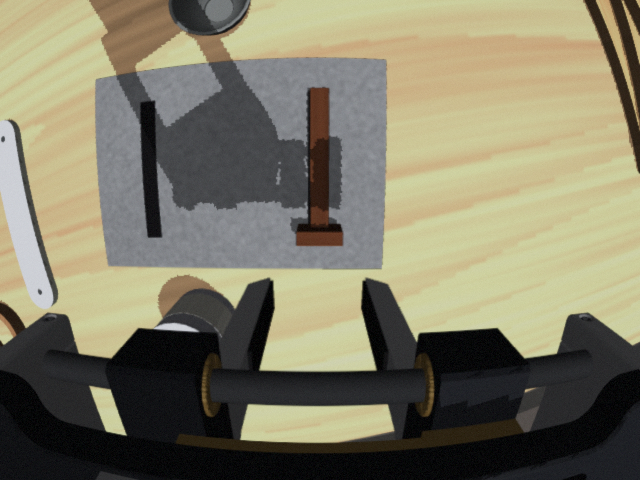

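Rest b lies on the left line, with its free end at (318,88) and its stop near (320,235) on the tin side. The right line is free.

```bash
cat >> h.py <<'E'
def boardframe(c,k):
    K=onz(c,k,.006,1); C=K.mean(0)
    return K,C
def stickview(im,c,rows,col0,col1,z):
    m=brown(im); m[:,:col0]=0; m[:,col1:]=0; L=[];R=[]
    for y in rows:
        x=np.where(m[y])[0]; L.append((x.min()-.5,y)); R.append((x.max()+.5,y))
    l=onz(c,L,z,1); r=onz(c,R,z,1); mid=(l+r)/2
    vx,vy,x0,y0=cv2.fitLine((mid*1000).astype(np.float32),cv2.DIST_HUBER,0,.01,.01).ravel()
    cm=int((np.mean([a[0] for a in L])+np.mean([a[0] for a in R]))/2)
    end=onz(c,(cm,np.where(m[:,cm])[0].min()-.5),z,1)[0]
    return np.array([x0,y0])/1000,np.array([vx,vy]),end,np.linalg.norm(l-r,axis=1).mean()
E
python3 - <<'E'
from h import *
im=cv2.imread('pics/w4.png'); c=robot.get_calibration('wrist')
# mended: brown hue range also in shade
p,u,end,w=stickview(im,c,range(95,215,3),300,340,.024)
if u[0]<0:u=-u
print('stick',p,'heading',np.degrees(np.arctan2(u[1],u[0])),'w',w,'end',end)
ctr=p+((end-p)@u+.075)*u; print('centre',ctr)
K=onz(c,[(95,80),(387,59),(382,268),(108,265)],.006,1); C=K.mean(0); print('board C',C,np.linalg.norm(K-np.roll(K,-1,0),axis=1))
m=(im.max(2)<45); m[:, :135]=0; m[:,165:]=0; m[:90]=0; m[245:]=0
b=max(blobs(m,300),key=len); P=onz(c,b,.006,1); r=rect(P); print('right line',r)
d=np.radians(r[3]-180); a=np.array([np.cos(d),np.sin(d)]); n=np.array([-a[1],a[0]])
for nm,ref in (('from right line',r[0]+.18*n),('from board',C+.09*n)): e=ctr-ref; print(nm,'along,across mm',e@a*1e3,e@n*1e3)
E
```

```text
stick [0.5729573  0.26804394] heading -13.392098 w 0.017165905627219907 end [0.51250442 0.28196057]
centre [0.58557236 0.26504044]
board C [0.56435646 0.17630528] [0.3201207  0.21917077 0.31912497 0.21707756]
right line (array([0.54285626, 0.08849473]), np.float32(148.38823), np.float32(18.244146), np.float32(166.98604))
from right line along,across mm 1.862881412254902 1.6303408872799383
from board along,across mm 0.6888365740199477 1.2335922160556771
```

Emit:
carry_out([
  [100, [-6, -45.3, 0], 0],
  [100, [-6, -45.3, 0], 0],
  [100, [-6, -45.3, 0], 0],
  [100, [-6, -45.3, 0], 0],
  [100, [-6, -45.3, 0], 0],
  [100, [-6, -45.3, 0], 0],
  [100, [-6, -45.3, 0], 0],
  [100, [-6, -45.3, 0], 0],
])

```text
time: 10.0
tool_pos: [0.6025, -0.1144, 0.2171]
ee_rot: [3.141, -0.001, 2.909]
wrist_force: [0.6, 0.1, 0.3]
width: 0.057
finger_force: 0.0
```

Emit:
carry_out([
  [100, [-6, -45.3, 0], 0],
  [100, [-6, -45.3, 0], 0],
  [100, [-6, -45.3, 0], 0],
  [100, [-6, -45.3, 0], 0],
  [100, [0, 0, 0], 8],
  [100, [0, 0, 0], 8],
  [100, [0, 0, 0], 8],
  [100, [0, 0, 0], 8],
])

```text
time: 10.8
tool_pos: [0.5846, -0.2946, 0.2168]
ee_rot: [-3.142, -0.002, 2.344]
wrist_force: [-0.2, -0.8, 1.3]
width: 0.0571
finger_force: 0.0
```

Emit:
carry_out([
  [100, [0, 0, 0], 8],
  [100, [0, 0, 0], 8],
  [100, [0, 0, 0], 8],
  [100, [0, 0, 0], 8],
  [100, [0, 0, 0], 7.5],
  [100, [0, 0, 0], 0],
  [100, [0, 0, 0], 0],
])

```text
time: 11.5
tool_pos: [0.585, -0.2948, 0.2172]
ee_rot: [-3.141, -0.001, 1.663]
wrist_force: [-0.7, 0.1, -0.4]
width: 0.0571
finger_force: 0.0
```

```bash
python3 - <<'E'
from h import *
im=robot.snapshot('wrist'); cv2.imwrite('pics/w5.png',im)
togo([.584,-.296,.2],95)
E
```

```text
go tool mm [-1.  -1.2 17.2] twist 0.28 yaw 95.28 pos [ 0.5851 -0.2949  0.2172] t 11.55
```

View pics/w5.png

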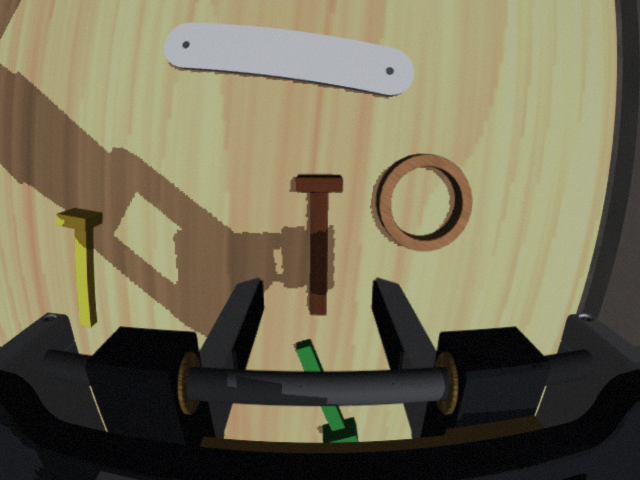

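The second rest's stop is at (318,184) and its free end at (318,314). The tape roll is to the right at (422,201), clear of the narrowed fingers.

```bash
python3 - <<'E'
from h import *
im=cv2.imread('pics/w5.png'); c=robot.get_calibration('wrist')
p,u,_,w=stickview(im,c,range(197,308,3),300,340,.018)
if u[1]<0:u=-u
hd=np.degrees(np.arctan2(u[1],u[0]))
m=brown(im); m[:,:300]=0;m[:,340:]=0; r=np.where(m[:,318])[0]; r=r[r<330].max()+.5
end=onz(c,(318,r),.018,1)[0]; ctr=p+((end-p)@u+.075)*u
# stop inner foot hidden; stop top outer edge at z .038 -> x=+75
t=onz(c,(318,176),.038,1)[0]
print(hd,w,r,'centre',ctr,'stop far end from free end',(t-end)@u)
togo([*(ctr+.02*u),.017],hd)
E
```

```text
94.93028 0.017467546284582126 314.5 centre [ 0.58892831 -0.3209101 ] stop far end from free end 0.14979463439075247
go tool mm [ -6.2   1.6 200.2] twist 0.35 yaw 95.28 pos [ 0.5851 -0.2949  0.2172] t 11.55
```

Emit:
carry_out([
  [130, [-6.2, 1.6, 40], 0.3],
  [130, [0, 0, 45], 0],
  [130, [0, 0, 45], 0],
  [130, [0, 0, 40], 0],
  [130, [0, 0, 20], 0],
  [130, [0, 0, 10], 0],
  [130, [0, 0, 0], 0],
  [255, [0, 0, 0], 0],
])

```text
time: 12.35
tool_pos: [0.5883, -0.302, 0.0187]
ee_rot: [3.14, 0.001, 1.656]
wrist_force: [-0.1, -0.1, 0.3]
width: 0.0409
finger_force: 0.0
```

Emit:
carry_out([
  [255, [0, 0, 0], 0],
  [255, [0, 0, 0], 0],
  [255, [0, 0, 0], 0],
  [255, [0, 0, -10], 0],
  [255, [0, 0, -40], 0],
  [255, [0, 0, -45], 0],
  [255, [0, 0, -45], 0],
  [255, [0, 0, 0], 0],
])

```text
time: 13.15
tool_pos: [0.5911, -0.3037, 0.1683]
ee_rot: [3.128, 0.01, 1.655]
wrist_force: [0.4, -0.7, 0.3]
width: 0.0173
finger_force: 30.0
```

```bash
python3 - <<'E'
from h import *
L=np.array([.5428,.0883]);d=np.radians(-13.4);u=np.array([np.cos(d),np.sin(d)])
print(robot.get_obs()['width'],L+.02*u); togo([*(L+.02*u),.15],-13.4)
E
```

```text
0.017265806414460162 [0.56225552 0.08366504]
go tool mm [388.5   3.8  18.3] twist 108.22 yaw 94.82 pos [ 0.5911 -0.3037  0.1683] t 13.15
```

Emit:
carry_out([
  [255, [48.1, 1, 0], 0],
  [255, [48.1, 1, 0], 0],
  [255, [48.1, 1, 0], 0],
  [255, [48.1, 1, 0], 0],
  [255, [48.1, 1, 0], 0],
  [255, [48.1, 1, 0], 0],
  [255, [48.1, 1, 0], 0],
  [255, [48.1, 1, 0], 0],
])

```text
time: 13.95
tool_pos: [0.5625, 0.0844, 0.1576]
ee_rot: [3.141, -0.0, 1.655]
wrist_force: [0.3, 0.5, -0.1]
width: 0.0174
finger_force: 30.0
```

Emit:
carry_out([
  [255, [0, 0, 0], 8.33],
  [255, [0, 0, 0], 8.33],
  [255, [0, 0, 0], 8.33],
  [255, [0, 0, 0], 8.33],
  [255, [0, 0, 0], 8.33],
  [255, [0, 0, 0], 8.33],
  [255, [0, 0, 0], 8.33],
  [255, [0, 0, 0], 8.33],
])

```text
time: 14.75
tool_pos: [0.5629, 0.0826, 0.1574]
ee_rot: [-3.141, 0.0, 0.486]
wrist_force: [0.6, 0.3, -0.6]
width: 0.0174
finger_force: 30.0
```

Emit:
carry_out([
  [255, [0, 0, 0], 8.33],
  [255, [0, 0, 0], 8.33],
  [255, [0, 0, 0], 8.33],
  [255, [0, 0, 0], 8.33],
  [255, [0, 0, 0], 8.33],
  [255, [0, 0, 0], 0],
  [255, [0, 0, 0], 0],
  [255, [0, 0, 0], 0],
])

```text
time: 15.55
tool_pos: [0.5631, 0.0826, 0.1575]
ee_rot: [-3.142, 0.0, -0.233]
wrist_force: [0.5, 1.4, -0.4]
width: 0.0178
finger_force: 30.0
```

```bash
python3 - <<'E'
from h import *
c=robot.get_calibration('wrist');o=robot.get_obs();im=robot.snapshot('wrist'); cv2.imwrite('pics/w6.png',im)
m=brown(im); z=o['tool_pos'][2]+.001
# held rest: stop outer top edge at centre column, z +.021
col=np.where(m[:,318])[0]; print('rows',col.min(),col.max())
y=o['ee_rot'][2]; e=onz(c,(318,col.min()-.5),z+.02,1)[0]-o['tool_pos'][:2]
print('stop end in tool x (expect 55)',e@[np.cos(y),np.sin(y)],e@[np.sin(y),-np.cos(y)])
togo([.5623,.0837,.0235],-13.4)
E
```

```text
rows 192 442
stop end in tool x (expect 55) 0.05865619638568519 -0.0010482095356459838
go tool mm [ -1.   -0.9 133.9] twist 0.02 yaw -13.38 pos [0.5631 0.0826 0.1574] t 15.6
```

Emit:
carry_out([
  [255, [-1.5, 0, 40], 0],
  [255, [0, 0, 35], 0],
  [255, [0, 0, 30], 0],
  [255, [0, 0, 15], 0],
  [255, [0, 0, 7], 0],
  [255, [0, 0, 4], 0],
  [255, [0, 0, 2], 0],
  [255, [0, 0, 0], 0],
])

```text
time: 16.4
tool_pos: [0.5627, 0.0829, 0.0258]
ee_rot: [-3.141, -0.002, -0.235]
wrist_force: [-0.2, -0.5, -0.7]
width: 0.0177
finger_force: 30.0
```

Emit:
carry_out([
  [255, [0, 0, 0.5], 0],
  [255, [0, 0, 0], 0],
])

```text
time: 16.6
tool_pos: [0.5623, 0.0829, 0.0249]
ee_rot: [-3.141, -0.002, -0.235]
wrist_force: [-0.8, 0.6, -0.1]
width: 0.0177
finger_force: 30.0
```

Emit:
carry_out([
  [255, [0, 0, 0.7], 0],
  [255, [0, 0, 0], 0],
])

```text
time: 16.8
tool_pos: [0.5623, 0.0829, 0.0242]
ee_rot: [-3.141, -0.001, -0.235]
wrist_force: [-1.0, 0.3, 2.8]
width: 0.0176
finger_force: 30.0
```

Emit:
carry_out([
  [255, [0, 0, 0.7], 0],
  [255, [0, 0, 0], 0],
])

```text
time: 17.0
tool_pos: [0.5623, 0.0829, 0.0243]
ee_rot: [-3.141, -0.002, -0.235]
wrist_force: [-1.8, -0.6, 6.3]
width: 0.0178
finger_force: 30.0
```

Emit:
carry_out([
  [150, [0, 0, 0], 0],
  [130, [0, 0, 0], 0],
  [130, [0, 0, 0], 0],
  [130, [0, 0, -20], 0],
  [130, [0, 0, -45], 0],
  [130, [0, 0, -45], 0],
  [130, [0, 0, -45], 0],
  [130, [0, 0, -45], 0],
])

```text
time: 17.8
tool_pos: [0.5613, 0.0829, 0.2239]
ee_rot: [3.142, 0.001, -0.235]
wrist_force: [0.4, 0.4, 0.1]
width: 0.0461
finger_force: 0.0
```

Emit:
carry_out([
  [0, [-30, -30, -20], 0],
  [0, [-30, -30, 0], 0],
  [0, [-20, -30, 0], 0],
  [0, [0, 0, 0], 0],
  [0, [0, 0, 0], 0],
  [0, [0, 0, 0], 0],
])

```text
time: 18.4
tool_pos: [0.5052, 0.1882, 0.242]
ee_rot: [3.141, 0.0, -0.236]
wrist_force: [0.1, -0.0, 0.0]
width: 0.0904
finger_force: 0.0
```

```bash
python3 - <<'E'
from h import *
im=robot.snapshot('wrist'); cv2.imwrite('pics/w7.png',im); cv2.imwrite('pics/top7.png',robot.snapshot('top'))
togo([.5362,-.1259,.2],-4.2)
E
```

```text
go tool mm [103.7 297.8  42.1] twist -9.38 yaw -13.58 pos [0.5053 0.1879 0.2421] t 18.5
```

View pics/w7.png

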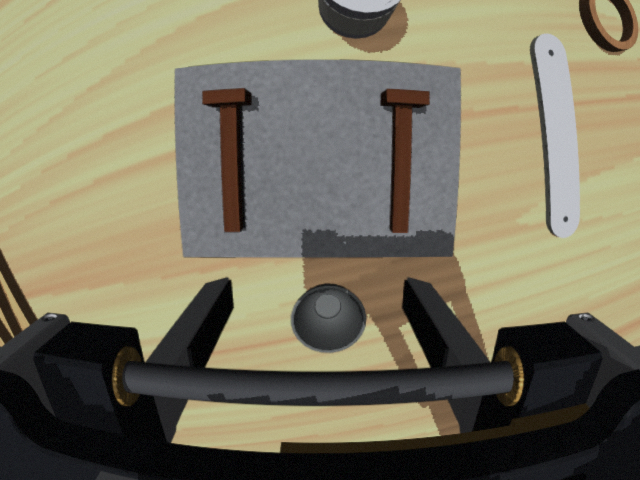

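Both rests lie on their lines with their stops (226,97) and (405,97) toward the tin. No black shows beside either stick. The board's corners are (175,68), (461,68), (454,256) and (183,256).

```bash
python3 - <<'E'
from h import *
im=cv2.imread('pics/w7.png'); c=robot.get_calibration('wrist')
K=onz(c,[(175,68),(461,68),(454.5,256.5),(183,257)],.006,1); C=K.mean(0); print('C',C,np.linalg.norm(K-np.roll(K,-1,0),axis=1).round(4))
n=(K[0]-K[1])+(K[3]-K[2]); n/=np.linalg.norm(n); u=np.array([n[1],-n[0]]); print('u ang',np.degrees(np.arctan2(u[1],u[0])))
for nm,c0,c1,s in (('b',205,255,1),('a',378,432,-1)):
    p,v,_,w=stickview(im,c,range(112,228,3),c0,c1,.024); v=v if v[0]>0 else -v
    cm=(c0+c1)//2
    m=brown(im); m[:,:c0]=0;m[:,c1:]=0;m[260:]=0; m[:80]=0
    b=max(blobs(m,500),key=len); r=b[:,1].max()+.5; col=b[b[:,1]>r-6][:,0].mean()
    end=onz(c,(col,r),.024,1)[0]; top=b[:,1].min()-.5; tc=b[b[:,1]<top+5][:,0].mean(); t=onz(c,(tc,top),.044,1)[0]
    ctr=p+((end-p)@v+.075)*v; e=ctr-C
    print(nm,'heading',np.degrees(np.arctan2(v[1],v[0])),'w',w,'along/across err',e@u*1e3,(e@n-s*.09)*1e3,'len',(t-end)@v,'ctr',ctr, 'stop',ctr+.061*v,'stop via top',t-.014*v)
    # dark pixels beside stick
    print(' black px',[(int((im[120:225,c0-10:c1+10].max(2)<40).sum()))])
# panel
hsv=cv2.cvtColor(im,cv2.COLOR_BGR2HSV); m=(hsv[...,1]<40)&(hsv[...,2]>125); m[:,:520]=0;m[:,600:]=0
b=max(blobs(m,600),key=len); r=rect(onz(c,b,.012,1)); print('panel',r)
T=cv2.imread('pics/top7.png'); ct=robot.get_calibration('top'); hsv=cv2.cvtColor(T,cv2.COLOR_BGR2HSV); m=(hsv[...,1]<50)&(hsv[...,2]>125); m[:,:320]=0;m[:,380:]=0;m[:120]=0;m[320:]=0
b=max(blobs(m,600),key=len); print('panel top',rect(onz(ct,b,.012)))
E
```

```text
C [0.56433951 0.17371713] [0.3189 0.2189 0.3211 0.2193]
u ang -13.52498687403714
b heading -13.324529 w 0.019498776712002286 along/across err 0.13728065525860436 2.1476940974921725 len 0.14904273862416717 ctr [0.58602351 0.26327728] stop [0.64538141 0.24921883] stop via top [0.64367765 0.24617876]
 black px [566]
a heading -13.516644 w 0.018753902209474285 along/across err -1.2072851232205264 3.9377130368151296 len 0.14996354064564618 ctr [0.54303837 0.09032386] stop [0.6023488  0.07606647] stop via top [0.6029798  0.07884742]
 black px [223]
panel (array([ 0.53768402, -0.12587539]), np.float32(259.5197), np.float32(50.508453), np.float32(175.66704))
panel top (array([ 0.53635272, -0.1259146 ]), np.float32(261.18948), np.float32(53.408924), np.float32(175.83495))
```

```bash
python3 - <<'E'
from h import *
im=cv2.imread('pics/w7.png')
for y0,y1,cs in ((150,160,(215,250)),(205,215,(218,252)),(150,160,(385,420)),(205,215,(385,420))):
    print(y0,cs); print([tuple(int(t) for t in im[y0:y1,x].mean(0)) for x in range(*cs)])
E
```

```text
150 (215, 250)
[(127, 122, 120), (126, 121, 119), (124, 120, 118), (125, 121, 118), (121, 117, 116), (98, 97, 102), (47, 56, 82), (28, 43, 75), (30, 46, 79), (29, 46, 82), (29, 46, 83), (31, 48, 84), (29, 47, 84), (30, 48, 85), (31, 49, 86), (29, 47, 83), (29, 47, 84), (29, 46, 83), (29, 47, 84), (31, 48, 85), (31, 49, 87), (27, 43, 75), (12, 20, 36), (7, 11, 18), (5, 8, 14), (9, 9, 12), (14, 13, 14), (32, 32, 32), (82, 78, 77), (116, 112, 110), (126, 122, 119), (128, 123, 122), (128, 124, 122), (127, 122, 119), (128, 124, 121)]
205 (218, 252)
[(124, 120, 117), (124, 119, 117), (125, 120, 118), (125, 121, 119), (106, 104, 106), (59, 67, 89), (32, 47, 80), (27, 44, 78), (28, 45, 80), (29, 46, 82), (31, 48, 84), (31, 48, 84), (31, 48, 84), (30, 48, 84), (29, 47, 82), (30, 46, 81), (29, 45, 79), (28, 45, 80), (30, 47, 83), (30, 48, 84), (27, 42, 75), (8, 15, 28), (5, 8, 16), (5, 7, 14), (12, 12, 14), (12, 12, 12), (37, 35, 34), (83, 81, 78), (113, 108, 107), (121, 117, 114), (122, 117, 115), (122, 118, 115), (123, 118, 116), (124, 120, 117)]
150 (385, 420)
[(125, 121, 119), (125, 120, 1
[... 352 characters left out ...]
 (81, 83, 92), (117, 113, 112), (123, 119, 117), (123, 119, 116), (123, 120, 117), (125, 120, 118), (125, 121, 119), (126, 122, 120), (128, 123, 121)]
205 (385, 420)
[(126, 122, 119), (127, 123, 120), (128, 123, 121), (126, 121, 119), (103, 100, 99), (57, 56, 59), (16, 18, 25), (9, 15, 28), (19, 29, 52), (25, 40, 73), (27, 43, 78), (30, 45, 80), (28, 45, 80), (30, 47, 82), (30, 47, 83), (29, 47, 83), (30, 47, 83), (30, 46, 82), (30, 46, 81), (28, 44, 79), (29, 46, 79), (30, 46, 81), (31, 48, 83), (47, 59, 88), (95, 96, 106), (128, 123, 123), (131, 127, 125), (132, 128, 126), (132, 127, 124), (132, 127, 125), (131, 126, 125), (129, 125, 122), (130, 126, 123), (131, 127, 124), (133, 128, 126)]
```

```bash
python3 - <<'E'
from h import *
im=cv2.imread('pics/w7.png')
print('stop shadow row',[tuple(int(t) for t in im[98:104,x].mean(0)) for x in range(244,268)])
print('stop a right',[tuple(int(t) for t in im[98:104,x].mean(0)) for x in range(422,444)])
print('grip shadow',im[240:246,330:340].mean((0,1)))
print('below ends b',[tuple(int(t) for t in im[y,226:238].mean(0)) for y in range(226,240)])
print('below ends a',[tuple(int(t) for t in im[y,394:406].mean(0)) for y in range(222,240)])
w4=cv2.imread('pics/w4.png'); print('w4 row 110',[tuple(int(t) for t in w4[105:115,x].mean(0)) for x in range(300,336)])
print('w4 line',w4[150:160,148:153].mean((0,1)), 'w4 stop side',[tuple(int(t) for t in w4[236:242,x].mean(0)) for x in list(range(286,300))+list(range(338,352))])
E
```

```text
stop shadow row [(16, 25, 46), (8, 11, 20), (5, 8, 14), (3, 6, 14), (5, 6, 14), (3, 6, 14), (10, 12, 18), (33, 33, 36), (64, 62, 61), (66, 64, 63), (68, 65, 63), (67, 65, 63), (70, 67, 65), (72, 70, 68), (100, 96, 94), (127, 123, 120), (131, 126, 124), (132, 128, 126), (131, 127, 124), (130, 126, 123), (130, 125, 122), (128, 124, 121), (129, 125, 123), (129, 124, 122)]
stop a right [(31, 47, 83), (30, 46, 82), (31, 47, 83), (31, 48, 85), (31, 47, 84), (31, 47, 83), (36, 51, 85), (73, 78, 93), (120, 117, 115), (129, 124, 122), (128, 124, 121), (128, 123, 121), (128, 124, 121), (128, 123, 121), (129, 124, 121), (125, 122, 119), (124, 119, 118), (124, 120, 118), (123, 119, 117), (125, 121, 119), (125, 120, 119), (124, 120, 118)]
grip shadow [67.73333333 65.2        63.85      ]
below ends b [(29, 46, 81), (29, 45, 80), (30, 46, 81), (30, 46, 81), (30, 47, 81), (46, 57, 85), (90, 90, 94), (119, 115, 113), (123, 119, 117), (125, 121, 118), (126, 121, 119), (125, 121, 118), (125, 121, 118), (123, 119, 116)]
below ends a [(28, 45, 79), (29, 45, 80), (27, 44, 79), (29, 46, 80), (29, 46, 80),
[... 538 characters left out ...]
55, 96), (34, 54, 95), (34, 53, 93), (34, 53, 91), (32, 51, 89), (33, 51, 87), (55, 64, 87), (98, 98, 101), (135, 130, 129), (139, 134, 132), (141, 136, 134), (142, 137, 135), (141, 136, 134), (142, 137, 135)]
w4 line [20.32 18.22 18.86] w4 stop side [(146, 141, 138), (146, 143, 139), (145, 141, 138), (144, 141, 137), (144, 139, 135), (141, 137, 134), (141, 136, 134), (139, 135, 132), (138, 133, 131), (116, 115, 115), (67, 72, 90), (36, 54, 93), (35, 54, 95), (36, 54, 95), (36, 56, 97), (36, 55, 97), (36, 55, 96), (37, 56, 96), (64, 74, 97), (111, 110, 114), (139, 134, 133), (141, 137, 134), (141, 137, 134), (143, 138, 134), (143, 139, 136), (144, 139, 137), (146, 140, 138), (144, 141, 137)]
```

Measured off the image, a strip of line about 2.5 mm wide shows on the inner side of rest b, so I'll regrip it and shift it by that much.

Emit:
carry_out([
  [130, [26, -31, 0], 0],
  [130, [26, -31, 0], 0],
  [130, [26.7, -31, 20], -0.2],
  [130, [0, 0, 45], 0],
  [130, [0, 0, 45], 0],
  [130, [0, 0, 45], 0],
  [130, [0, 0, 40], 0],
  [130, [0, 0, 15], 0],
])

```text
time: 19.3
tool_pos: [0.6002, 0.2588, 0.0263]
ee_rot: [3.136, 0.009, -0.233]
wrist_force: [0.3, -0.6, -0.5]
width: 0.0462
finger_force: 0.0
```

Emit:
carry_out([
  [130, [0, 0, 7], 0],
  [130, [0, 0, 0], 0],
  [255, [0, 0, 0], 0],
  [255, [0, 0, 0], 0],
  [255, [0, 0, 0], 0],
  [255, [0, 0, -1.5], 0],
  [255, [0, 0, -1], 0],
  [255, [0, 0, 0], 0],
])

```text
time: 20.1
tool_pos: [0.6032, 0.2613, 0.0285]
ee_rot: [-3.141, -0.0, -0.232]
wrist_force: [-0.1, -1.1, -0.3]
width: 0.0177
finger_force: 30.0
```

```bash
python3 - <<'E'
from h import *
togo([.6036,.2598,.024],-13.4); print(robot.get_obs()['wrist_force'],robot.get_obs()['width'])
E
```

```text
go tool mm [0.7 1.3 4.5] twist 0.13 yaw -13.27 pos [0.6032 0.2613 0.0285] t 20.1
[-0.05406929 -1.07973791 -0.30882726] 0.01771056872766571
```

Emit:
carry_out([
  [255, [0, 2, 0], 0.1],
  [255, [0, 1.8, 0], 0],
  [255, [0, 0, 2], 0],
  [255, [0, 0, 1], 0],
  [255, [0, 0, 1], 0],
  [255, [0, 0, 0.5], 0],
  [255, [0, 0, 0], 0],
])

```text
time: 20.8
tool_pos: [0.6022, 0.2573, 0.028]
ee_rot: [-3.141, -0.001, -0.233]
wrist_force: [-6.5, -1.6, 15.3]
width: 0.0175
finger_force: 30.0
```

Emit:
carry_out([
  [150, [0, 0, 0], 0],
  [130, [0, 0, 0], 0],
  [130, [0, 0, 0], 0],
  [130, [0, 0, -25], 0],
  [130, [0, 0, -45], 0],
  [130, [0, 0, -45], 0],
  [130, [0, 0, -45], 0],
  [130, [0, 0, -25], 0],
])

```text
time: 21.6
tool_pos: [0.6034, 0.2578, 0.2131]
ee_rot: [-3.138, -0.005, -0.233]
wrist_force: [0.2, 0.3, 0.4]
width: 0.0461
finger_force: 0.0
```

Emit:
carry_out([
  [130, [-40, 0, 0], 0],
  [130, [-40, 0, 0], 0],
  [130, [0, 0, 0], 0],
  [130, [0, 0, 0], 0],
])

```text
time: 22.0
tool_pos: [0.5239, 0.2761, 0.2082]
ee_rot: [3.141, -0.0, -0.232]
wrist_force: [-0.3, -0.0, -0.7]
width: 0.0458
finger_force: 0.0
```

```bash
python3 - <<'E'
from h import *
im=robot.snapshot('wrist'); cv2.imwrite('pics/w8.png',im); print(robot.get_obs()['tool_pos'])
m=brown(im)
for y in (130,160,190,210): print(y,np.where(m[y,280:360])[0][[0,-1]]+280,[tuple(int(t) for t in im[y-4:y+4,x].mean(0)) for x in list(range(304,313))+list(range(322,333))])
E
```

```text
[0.52474386 0.27587244 0.20825259]
130 [309 326] [(134, 130, 127), (133, 128, 126), (135, 130, 128), (132, 127, 126), (79, 82, 94), (40, 53, 84), (30, 46, 83), (29, 47, 83), (31, 49, 86), (34, 51, 90), (34, 52, 91), (34, 52, 92), (35, 53, 94), (36, 53, 91), (40, 49, 75), (54, 53, 55), (71, 68, 67), (90, 86, 85), (116, 111, 110), (131, 126, 124)]
160 [309 326] [(134, 129, 126), (135, 130, 128), (136, 132, 129), (132, 128, 126), (84, 86, 94), (45, 57, 84), (33, 48, 83), (31, 48, 84), (32, 49, 86), (33, 51, 89), (32, 50, 89), (34, 53, 92), (34, 54, 94), (33, 51, 88), (43, 53, 75), (67, 66, 67), (74, 71, 70), (92, 89, 86), (122, 118, 116), (134, 129, 127)]
190 [309 326] [(133, 128, 125), (131, 127, 125), (130, 126, 124), (120, 116, 115), (71, 73, 81), (38, 51, 80), (32, 48, 83), (32, 49, 86), (33, 50, 87), (31, 48, 86), (30, 48, 86), (33, 51, 91), (34, 54, 93), (35, 53, 90), (42, 49, 65), (66, 64, 65), (71, 67, 67), (88, 85, 84), (118, 114, 111), (127, 123, 121)]
210 [309 326] [(134, 129, 128), (134, 129, 126), (131, 127, 125), (126, 121, 120), (93, 92, 94), (44, 56, 83), (30, 47, 82), (31, 48, 84), (33, 50, 86), (32, 49, 85), (31, 48, 86), (34, 52, 90), (34, 53, 92), (36, 52, 86), (45, 49, 59), (68, 65, 65), (78, 75, 73), (101, 97, 95), (121, 117, 115), (129, 126, 123)]
```

Emit:
carry_out([
  [130, [0, 45, 0], 0],
  [130, [0, 45, 0], 0],
  [130, [0, 45, 0], 0],
  [130, [0, 45, 0], 0],
  [130, [0, 0, 0], 0],
  [130, [0, 0, 0], 0],
  [130, [0, 0, 0], 0],
])

```text
time: 22.75
tool_pos: [0.4836, 0.1012, 0.2085]
ee_rot: [-3.141, 0.0, -0.233]
wrist_force: [-1.5, -0.0, -0.1]
width: 0.0462
finger_force: 0.0
```

```bash
python3 - <<'E'
from h import *
im=robot.snapshot('wrist'); cv2.imwrite('pics/w9.png',im); print(robot.get_obs()['tool_pos'])
a=cv2.imread('pics/w8.png')
out=np.hstack([cv2.resize(x[60:260,250:390],None,fx=2.8,fy=2.8,interpolation=cv2.INTER_CUBIC) for x in (a,im)])
cv2.imwrite('pics/both.png',cv2.convertScaleAbs(out,alpha=1.6)); print(out.shape)
E
```

```text
[0.48344277 0.10162276 0.20840115]
(560, 784, 3)
```

View pics/both.png

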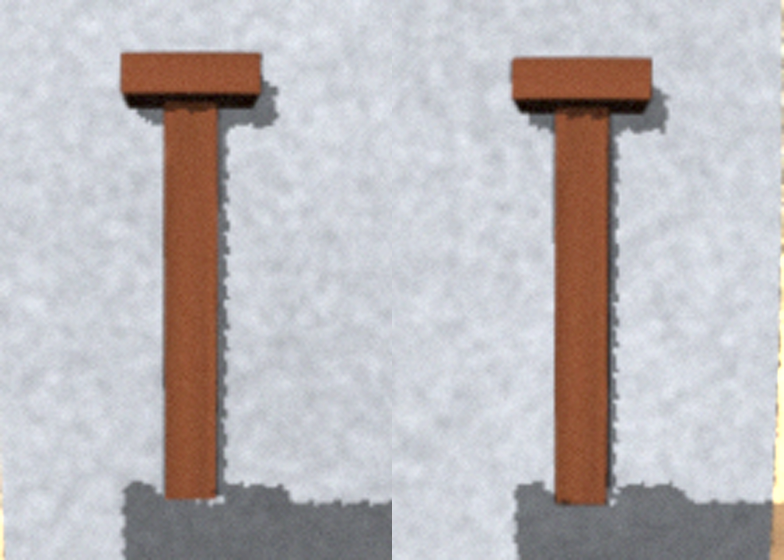

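Seen head-on, both sticks cover their lines with only grey shadow beside them. I'll check rest a's edges numerically, along with the panel and the target.

```bash
python3 - <<'E'
from h import *
im=cv2.imread('pics/w9.png'); c9=robot.get_calibration('wrist')
for y in (130,160,190,210,225): print(y,[(x,)+tuple(int(t) for t in im[y-4:y+4,x].mean(0)) for x in list(range(305,310))+list(range(324,332))])
# stop positions: w9 now
def meas(im,c):
    p,v,_,w=stickview(im,c,range(110,225,3),295,340,.024); v=v if v[0]>0 else -v
    m=brown(im); m[:,:290]=0;m[:,350:]=0;m[250:]=0;m[:60]=0
    b=max(blobs(m,500),key=len); col=int(b[b[:,1]>150][:,0].mean()); 
    r=b[b[:,0]==col][:,1].max()+.5; t=b[b[:,0]==col][:,1].min()-.5
    end=onz(c,(col,r),.024,1)[0]; top=onz(c,(col,t),.044,1)[0]
    print('heading',np.degrees(np.arctan2(v[1],v[0])),'w',w,'len',(top-end)@v,'centre axis',p,'stop inner (end+136)',p+((end-p)@v+.136)*v,'(top-14)',top-.014*v)
    K=None
meas(im,c9)
# w8 camera: same orientation, shift by tool motion
c8={k:(x.copy() if hasattr(x,'copy') else x) for k,x in c9.items()}; c8['T'][:3,3]+=np.array([.52474,.27587,.20825])-np.array([.48344,.10162,.20840])
meas(cv2.imread('pics/w8.png'),c8)
togo([.537,-.1259,.2],-4.25)
E
```

```text
130 [(305, 136, 132, 129), (306, 132, 127, 125), (307, 102, 99, 98), (308, 55, 63, 82), (309, 32, 47, 81), (324, 33, 52, 92), (325, 35, 54, 94), (326, 30, 45, 77), (327, 36, 40, 50), (328, 59, 57, 57), (329, 83, 79, 79), (330, 106, 103, 101), (331, 134, 130, 127)]
160 [(305, 138, 134, 131), (306, 137, 132, 129), (307, 128, 124, 124), (308, 63, 71, 93), (309, 33, 48, 83), (324, 34, 53, 93), (325, 35, 54, 94), (326, 29, 44, 77), (327, 33, 36, 42), (328, 60, 58, 57), (329, 77, 74, 73), (330, 108, 103, 102), (331, 130, 125, 123)]
190 [(305, 135, 130, 128), (306, 136, 131, 130), (307, 125, 123, 122), (308, 47, 57, 82), (309, 30, 47, 82), (324, 32, 53, 91), (325, 33, 52, 89), (326, 28, 43, 72), (327, 35, 35, 39), (328, 75, 72, 71), (329, 92, 89, 87), (330, 126, 121, 119), (331, 138, 133, 131)]
210 [(305, 135, 130, 129), (306, 135, 131, 128), (307, 123, 120, 121), (308, 56, 65, 87), (309, 32, 49, 83), (324, 33, 51, 90), (325, 34, 52, 90), (326, 31, 44, 74), (327, 40, 40, 44), (328, 74, 72, 70), (329, 97, 94, 92), (330, 127, 124, 121), (331, 140, 136, 134)]
225 [(305, 137, 133, 130), (306, 137, 132, 130), (307, 124, 121, 122), (308, 60, 68, 88), (309, 33, 49, 83), (324, 33, 51, 91), (325, 32, 49, 86), (326, 30, 41, 67), (327, 40, 39, 41), (328, 75, 73, 71), (329, 104, 100, 99), (330, 131, 128, 125), (331, 139, 134, 132)]
heading -13.334966 w 0.016885559817857082 len 0.148400483056812 centre axis [0.53973305 0.08970547] stop inner (end+136) [0.60211075 0.0749198 ] (top-14) [0.60065142 0.07569822]
heading -13.408723 w 0.0170919620198054 len 0.1481566178628504 centre axis [0.57539696 0.26524365] stop inner (end+136) [0.64536485 0.24856369] (top-14) [0.64370512 0.24955076]
go tool mm [104.5 209.1   8.4] twist -9.07 yaw -13.32 pos [0.4834 0.1016 0.2084] t 22.8
```

Emit:
carry_out([
  [0, [20.9, 41.8, 0], 0],
  [0, [20.9, 41.8, 0], 0],
  [0, [20.9, 41.8, 0], 0],
  [0, [20.9, 41.8, 0], 0],
  [0, [20.9, 41.8, 0], -4.5],
  [0, [0, 0, 0], -4.5],
  [0, [0, 0, 0], 0],
  [0, [0, 0, 0], 0],
])

```text
time: 23.6
tool_pos: [0.5366, -0.1255, 0.2082]
ee_rot: [-3.141, 0.001, -0.076]
wrist_force: [-0.0, -0.5, 0.4]
width: 0.0942
finger_force: 0.0
```

```bash
python3 - <<'E'
from h import *
im=robot.snapshot('wrist'); c=robot.get_calibration('wrist'); cv2.imwrite('pics/w10.png',im)
hsv=cv2.cvtColor(im,cv2.COLOR_BGR2HSV); m=(hsv[...,1]<40)&(hsv[...,2]>115); m[400:]=0; m[:,:270]=0;m[:,370:]=0
for b in blobs(m,1500):
    print(len(b),b.min(0),b.max(0)); P=onz(c,b,.012,1); print(rect(P))
m2=(im.max(2)<95); m2[:,:300]=0;m2[:,340:]=0; m2[:60]=0; m2[420:]=0
for b in blobs(m2,8): print('dark',len(b),b.mean(0),onz(c,b,.012,1).mean(0)) if len(b)<300 else 0
togo([.537,-.1259,.016],-4.25)
E
```

```text
11367 [293  89] [345 337]
(array([ 0.53774701, -0.12618146]), np.float32(260.0172), np.float32(50.297573), np.float32(176.09273))
dark 38 [319.10526316 114.36842105] [ 0.64251918 -0.13354113]
dark 27 [319.51851852 316.88888889] [ 0.43316293 -0.11831979]
go tool mm [  0.5   0.6 192.4] twist -0.07 yaw -4.32 pos [ 0.5365 -0.1253  0.2084] t 23.65
```

Emit:
carry_out([
  [0, [0.7, 0.8, 45], -0.2],
  [0, [0, 0, 45], 0],
  [0, [0, 0, 45], 0],
  [0, [0, 0, 35], 0],
  [0, [0, 0, 15], 0],
  [0, [0, 0, 7], 0],
  [0, [0, 0, 0], 0],
  [255, [0, 0, 0], 0],
])

```text
time: 24.45
tool_pos: [0.5385, -0.1278, 0.0189]
ee_rot: [3.141, -0.004, -0.073]
wrist_force: [0.2, 0.0, 0.8]
width: 0.0888
finger_force: 0.0
```

Emit:
carry_out([
  [255, [0, 0, 0], 0],
  [255, [0, 0, 0], 0],
  [255, [0, 0, 0], 0],
  [255, [0, 0, 0], 0],
  [255, [0, 0, -10], 0],
  [255, [0, 0, -40], 0],
  [255, [0, 0, -45], 0],
  [255, [0, 0, -45], 0],
])

```text
time: 25.25
tool_pos: [0.536, -0.1273, 0.158]
ee_rot: [-3.141, 0.001, -0.073]
wrist_force: [0.9, 0.1, -1.0]
width: 0.0484
finger_force: 30.0
```

Emit:
carry_out([
  [255, [0, 0, 0], -8.5],
  [255, [0, 0, 0], -8.5],
  [255, [0, 0, 0], -8.5],
  [255, [0, 0, 0], -8.5],
  [255, [0, 0, 0], -8.5],
  [255, [0, 0, 0], -8.5],
  [255, [0, 0, 0], -8.5],
  [255, [0, 0, 0], -8.5],
])

```text
time: 26.05
tool_pos: [0.5365, -0.1274, 0.1569]
ee_rot: [-3.141, -0.0, 1.12]
wrist_force: [0.6, -0.5, -1.5]
width: 0.0482
finger_force: 30.0
```

```bash
python3 - <<'E'
from h import *
S=np.array([.623,.162]);d=np.radians(-13.5);u=np.array([np.cos(d),np.sin(d)])
print(robot.get_obs()['width'],S-.035*u); togo([*(S-.035*u),.15],76.4)
E
```

```text
0.04823475296126697 [0.58896705 0.17017059]
go tool mm [290.7 -82.4   6.9] twist -12.22 yaw 64.18 pos [ 0.5365 -0.1274  0.1569] t 26.05
```

Emit:
carry_out([
  [255, [41.5, -11.8, 0], 0],
  [255, [41.5, -11.8, 0], 0],
  [255, [41.5, -11.8, 0], 0],
  [255, [41.5, -11.8, 0], 0],
  [255, [41.5, -11.8, 0], 0],
  [255, [41.5, -11.8, 0], 0],
  [255, [41.7, -11.6, 0], 0],
  [255, [0, 0, 0], -6.1],
])

```text
time: 26.85
tool_pos: [0.5908, 0.1751, 0.1565]
ee_rot: [-3.14, -0.002, 1.229]
wrist_force: [0.6, -0.7, -1.9]
width: 0.0485
finger_force: 30.0
```

Emit:
carry_out([
  [255, [0, 0, 30], -6.1],
  [255, [0, 0, 30], 0],
  [255, [0, 0, 25], 0],
  [255, [0, 0, 15], 0],
  [255, [0, 0, 0], 0],
  [255, [0, 0, 0], 0],
  [255, [0, 0, 0], 0],
])

```text
time: 27.55
tool_pos: [0.5924, 0.17, 0.0588]
ee_rot: [3.138, -0.002, 1.327]
wrist_force: [0.2, -0.1, -0.0]
width: 0.0483
finger_force: 30.0
```

```bash
python3 - <<'E'
from h import *
S=np.array([.623,.162]);d=np.radians(-13.5);u=np.array([np.cos(d),np.sin(d)])
togo([*(S-.035*u),.15],76.4)
im=robot.snapshot('wrist'); cv2.imwrite('pics/w11.png',im); cv2.imwrite('pics/side11.png',robot.snapshot('side')); cv2.imwrite('pics/top11.png',robot.snapshot('top'))
E
```

```text
go tool mm [ -0.6  -3.4 -91.2] twist -0.38 yaw 76.02 pos [0.5924 0.17   0.0588] t 27.55
```

View pics/w11.png

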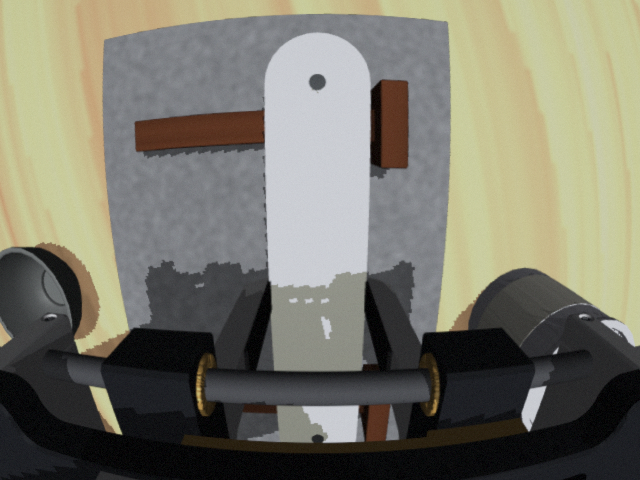

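The panel hangs just above the rests, clear of rest b's stop at columns 380–408. Its right edge is near column 370 and its far dot is at (317,82).

```bash
python3 - <<'E'
from h import *
im=cv2.imread('pics/w11.png'); c=robot.get_calibration('wrist'); o=robot.get_obs(); zt=o['tool_pos'][2]-.016+.012
for y in (100,125,150): print(y,[(x,)+tuple(int(t) for t in im[y-2:y+3,x].mean(0)) for x in range(364,388)])
d=np.radians(-13.4);u=np.array([np.cos(d),np.sin(d)]);n=np.array([-u[1],u[0]])
for z in (zt,zt+.002):
    W=(im.min(2)>150)
    R=[];L=[]
    ys=range(90,260,5)
    for y in ys:
        x=np.where(W[y,255:385])[0]+255; L.append((x.min()-.5,y));R.append((x.max()+.5,y))
    r=onz(c,R,z,1); l=onz(c,L,z,1); print('width',np.linalg.norm(r-l,axis=1).mean())
    m=(r+l)/2; h=np.polyfit(m@n,m@u,1); print('panel heading',76.6-np.degrees(np.arctan(h[0])), 'TCP offset of mid at TCP',np.polyval(h,o['tool_pos'][:2]@n)-o['tool_pos'][:2]@u)
    he=np.polyfit(r@n,r@u,1)
    br=brown(im); S=[]
    for y in range(88,162,4):
        s=onz(c,(np.where((im[y,372:400,2]>65)&(im[y,372:400,0]<45))[0].min()+372-.5,y),.044,1)[0]; S.append(s@u-np.polyval(he,s@n))
    print('gap b mm',np.round(np.array(S)*1e3,1))
    top=np.where(W[:,317])[0]; top=top[top>15].min()-.5; e=onz(c,(317,top),z,1)[0]; print('far end from TCP along n',(e-o['tool_pos'][:2])@n, top)
stk=[(140,121.5),(140,151)]
K=onz(c,[(104,39),(449,22)],.006,1); print('board far edge n',K@n, 'far end n', e@n)
E
```

```text
100 [(364, 210, 204, 202), (365, 210, 205, 202), (366, 210, 204, 202), (367, 211, 205, 202), (368, 210, 204, 201), (369, 206, 200, 198), (370, 156, 152, 150), (371, 44, 44, 46), (372, 6, 10, 14), (373, 2, 4, 13), (374, 3, 6, 13), (375, 6, 9, 14), (376, 6, 8, 15), (377, 5, 8, 14), (378, 5, 9, 14), (379, 4, 6, 14), (380, 9, 13, 27), (381, 21, 34, 62), (382, 31, 48, 84), (383, 33, 53, 94), (384, 35, 54, 96), (385, 35, 55, 97), (386, 35, 55, 96), (387, 36, 54, 96)]
125 [(364, 211, 205, 203), (365, 210, 205, 203), (366, 209, 202, 200), (367, 210, 204, 202), (368, 210, 205, 202), (369, 204, 198, 196), (370, 139, 135, 137), (371, 45, 49, 61), (372, 16, 25, 43), (373, 16, 25, 45), (374, 11, 20, 34), (375, 9, 12, 20), (376, 3, 6, 13), (377, 6, 11, 16), (378, 5, 8, 13), (379, 8, 10, 17), (380, 9, 13, 25), (381, 21, 33, 56), (382, 32, 48, 83), (383, 36, 54, 95), (384, 35, 56, 96), (385, 35, 55, 96), (386, 36, 55, 96), (387, 36, 55, 96)]
150 [(364, 211, 205, 202), (365, 210, 204, 202), (366, 211, 205, 203), (367, 210, 204, 201), (368, 210, 205, 201), (369, 200, 195, 193), (370, 86, 85, 87), (371
[... 161 characters left out ...]
 9, 16, 30), (381, 23, 35, 61), (382, 30, 47, 83), (383, 34, 54, 94), (384, 33, 53, 93), (385, 35, 54, 96), (386, 34, 54, 94), (387, 36, 56, 96)]
width 0.047535312299593235
panel heading 76.3204304052754 TCP offset of mid at TCP 0.0005356371801625848
gap b mm [6.8 7.3 7.2 7.2 7.2 7.2 7.2 7.2 7.2 7.2 7.2 7.2 7.2 7.2 7.3 7.3 7.3 6.8
 6.8]
far end from TCP along n 0.13079530482473933 31.5
width 0.04697152589629687
panel heading 76.3204304052754 TCP offset of mid at TCP 0.0005319813805397811
gap b mm [7.1 7.5 7.5 7.5 7.5 7.5 7.5 7.5 7.5 7.5 7.5 7.5 7.5 7.5 7.5 7.6 7.6 7.1
 7.1]
far end from TCP along n 0.13016458662673117 31.5
board far edge n [0.46044899 0.45980213] far end n 0.4326017363003206
```

Emit:
carry_out([
  [255, [-1.5, 3, 0], 0],
  [255, [0, 0, 8], 0],
  [255, [0, 0, 8], 0],
  [255, [0, 0, 0], 0],
  [255, [0, 0, 0], 0],
  [255, [0, 0, 0], 0],
])

```text
time: 28.3
tool_pos: [0.595, 0.1675, 0.045]
ee_rot: [3.137, -0.001, 1.327]
wrist_force: [-3.7, -1.1, 14.7]
width: 0.0492
finger_force: 30.0
```

```bash
cat >> h.py <<'E'
def gap(name,zoff=-.004):
    im=robot.snapshot('wrist'); cv2.imwrite(f'pics/{name}.png',im); c=robot.get_calibration('wrist'); o=robot.get_obs()
    d=np.radians(-13.4);u=np.array([np.cos(d),np.sin(d)]);n=np.array([-u[1],u[0]])
    z=.036 if zoff is None else o['tool_pos'][2]+zoff; W=im.min(2)>115; R=[];L=[]
    for y in range(90,240,5):
        x=np.where(W[y,317:])[0]; g=np.where(~W[y,317:])[0].min()+317; l=317-np.where(~W[y,317::-1])[0].min(); L.append((l+.5,y)); R.append((g-.5,y))
    r=onz(c,R,z,1); l=onz(c,L,z,1); he=np.polyfit(r@n,r@u,1); S=[]; P=[]
    for y in range(90,170,4):
        k=np.where((im[y,360:410,2]>60)&(im[y,360:410,0]<45))[0]
        if len(k): s=onz(c,(k.min()+359.5,y),.044,1)[0]; S.append(s@u-np.polyval(he,s@n)); P.append(k.min()+360)
    dot=(im.max(2)<130); dot[:40]=0;dot[140:]=0;dot[:,295:]*=True; dot[:,:295]=0; dot[:,340:]=0
    ds=[b for b in blobs(dot,20) if len(b)<500]
    print('z',z,'width',np.linalg.norm(r-l,axis=1).mean(),'heading',76.6-np.degrees(np.arctan(he[0])),'gap b mm',np.round(np.array(S)*1e3,1),P[:3],'edge px',R[5],'dot',[(b.mean(0),len(b)) for b in ds],'F',o['wrist_force'].round(1),o['tool_pos'].round(4),o['time'])
    return im,c
E
python3 -c "
from h import *
gap('w12')"
```

```text
Traceback (most recent call last):
  File "h.py", line 56, in gap
    x=np.where(W[y,317:])[0]; g=np.where(~W[y,317:])[0].min()+317; l=317-np.where(~W[y,317::-1])[0].min(); L.append((l+.5,y)); R.append((g-.5,y))
                                                                         ~~~~~~~~~~~~~~~~~~~~~~~~~~~~~~^^
ValueError: zero-size array to reduction operation minimum which has no identity
```

```bash
sed -i 's/im.min(2)>115/im.min(2)>165/' h.py; python3 - <<'E'
from h import *
im,c=gap('w12',-.004); 
W=im.min(2)>165
for y in range(80,250,20):
    g=np.where(~W[y,317:])[0].min()+316.5; l=317.5-np.where(~W[y,317::-1])[0].min()
    # height at which the width is 50 mm
    zs=np.linspace(.0,.07,71); w=[np.linalg.norm(onz(c,(l,y),z,1)-onz(c,(g,y),z,1)) for z in zs]
    print(y,l,g,'z for 50mm',np.interp(-.050,-np.array(w),zs) if w[0]<w[-1] else np.interp(.050,w[::-1],zs[::-1]))
E
```

```text
z 0.041025712628638966 width 0.04736438980055679 heading 76.34889156675155 gap b mm [3.6 3.5 3.5 4.  3.5 3.5 3.5 3.5 3.5 3.5 3.5 3.5 3.6 3.6 3.6 3.6 3.6 3.6
 3.7] [np.int64(380), np.int64(380), np.int64(380)] edge px (np.float64(370.5), 115) dot [(array([317.48325359,  80.53588517]), 209)] F [-4.3 -1.4 14.8] [0.5951 0.1675 0.045 ] 28.4
80 317.5 316.5 z for 50mm 0.0
100 263.5 370.5 z for 50mm 0.034066998567202286
120 264.5 370.5 z for 50mm 0.032635818110274994
140 264.5 370.5 z for 50mm 0.033223743194937407
160 264.5 370.5 z for 50mm 0.03414966026396896
180 264.5 370.5 z for 50mm 0.03540989749420852
200 265.5 369.5 z for 50mm 0.03363782698860352
220 265.5 369.5 z for 50mm 0.03559594174889578
240 266.5 368.5 z for 50mm 0.03447705550858485
```

```bash
python3 - <<'E'
from h import *
im=cv2.imread('pics/w12.png'); c=robot.get_calibration('wrist')
gap('w13',None)
d=np.radians(-13.4);u=np.array([np.cos(d),np.sin(d)])
for y in (415,422,429,434): print(y,[(x,)+tuple(int(t) for t in im[y-1:y+2,x].mean(0)) for x in range(348,384,2)])
for a,b,y in ((356,366,425),(356,366,434)): print((onz(c,(b,y),.044,1)-onz(c,(a,y),.036,1))[0]@u)
E
```

```text
z 0.036 width 0.04957731282262786 heading 76.42025459368539 gap b mm [2.8 2.8 2.8 3.3 2.8 2.8 2.8 2.8 2.8 2.8 2.8 2.8 2.8 2.8 2.8 2.9 2.9 2.9
 2.9] [np.int64(380), np.int64(380), np.int64(380)] edge px (np.float64(370.5), 115) dot [(array([317.41148325,  80.5645933 ]), 209)] F [-3.7 -1.5 14.6] [0.5951 0.1675 0.045 ] 28.45
415 [(348, 211, 205, 203), (350, 211, 206, 203), (352, 211, 205, 203), (354, 211, 205, 203), (356, 209, 204, 201), (358, 168, 165, 167), (360, 22, 29, 46), (362, 9, 12, 19), (364, 7, 11, 17), (366, 18, 28, 46), (368, 35, 52, 88), (370, 32, 50, 89), (372, 35, 53, 91), (374, 33, 51, 89), (376, 32, 50, 88), (378, 31, 50, 88), (380, 32, 48, 88), (382, 33, 52, 89)]
422 [(348, 211, 205, 203), (350, 211, 205, 202), (352, 210, 204, 202), (354, 211, 206, 203), (356, 208, 202, 200), (358, 102, 105, 114), (360, 16, 26, 44), (362, 6, 9, 17), (364, 6, 9, 15), (366, 24, 36, 64), (368, 32, 50, 88), (370, 34, 51, 91), (372, 33, 51, 89), (374, 32, 51, 89), (376, 33, 50, 89), (378, 29, 48, 85), (380, 32, 50, 88), (382, 33, 51, 88)]
429 [(348, 209, 203, 201), (350, 210, 205, 202), (352, 210, 204, 202), (354, 212, 205, 203), (356, 208, 202, 201), (358, 107, 104, 103), (360, 6, 8, 15), (362, 6, 7, 13), (364, 4, 9, 19), (366, 27, 42, 74), (368, 31, 48, 86), (370, 35, 52, 90), (372, 34, 51, 90), (374, 32, 51, 88), (376, 32, 49, 87), (378, 32, 50, 89), (380, 33, 50, 89), (382, 34, 52, 89)]
434 [(348, 210, 205, 202), (350, 211, 204, 202), (352, 210, 204, 202), (354, 210, 204, 201), (356, 201, 196, 193), (358, 120, 117, 115), (360, 17, 19, 23), (362, 6, 10, 16), (364, 13, 19, 35), (366, 30, 45, 82), (368, 34, 51, 89), (370, 33, 50, 89), (372, 33, 50, 89), (374, 33, 50, 88), (376, 31, 50, 87), (378, 31, 49, 87), (380, 32, 51, 88), (382, 32, 49, 85)]
0.004921467699301921
0.00502196476550492
```

Emit:
carry_out([
  [255, [0, 0, -5], 0],
  [255, [0, 0, 0], 0],
  [255, [0, 1, 0], 0],
  [255, [0, 1, 0], 0],
  [255, [0, 0, 0], 0],
  [255, [0, 0, 0], 0],
])

```text
time: 29.05
tool_pos: [0.5952, 0.1672, 0.0452]
ee_rot: [-3.141, 0.0, 1.327]
wrist_force: [-2.2, 1.1, 1.5]
width: 0.0499
finger_force: 30.0
```

```bash
python3 - <<'E'
from h import *
im,c=gap('w14',-.0085)
for y in (415,425): print(y,[(x,)+tuple(int(t) for t in im[y-1:y+2,x].mean(0)) for x in range(352,376,1)])
E
```

```text
z 0.03670838736103019 width 0.04947492534751951 heading 76.15478138706041 gap b mm [2.2 2.2 2.2 2.2 2.2 2.6 2.2 2.6 2.2 2.7 2.2 2.2 2.7 2.7 2.7 2.3 2.3 2.4
 2.4] [np.int64(379), np.int64(379), np.int64(379)] edge px (np.float64(371.5), 115) dot [(array([317.95714286,  80.58095238]), 210)] F [-1.7  0.8  0.6] [0.5953 0.1672 0.0452] 29.1
415 [(352, 211, 204, 201), (353, 210, 203, 202), (354, 210, 203, 202), (355, 210, 204, 201), (356, 210, 205, 202), (357, 202, 197, 194), (358, 116, 116, 123), (359, 40, 45, 60), (360, 16, 24, 42), (361, 9, 15, 25), (362, 4, 9, 15), (363, 5, 6, 13), (364, 4, 8, 15), (365, 2, 8, 18), (366, 20, 30, 55), (367, 29, 45, 79), (368, 33, 50, 88), (369, 33, 51, 90), (370, 34, 52, 91), (371, 32, 50, 88), (372, 32, 51, 89), (373, 32, 50, 88), (374, 33, 51, 89), (375, 31, 48, 86)]
425 [(352, 209, 204, 201), (353, 211, 205, 201), (354, 211, 206, 203), (355, 210, 204, 203), (356, 206, 199, 197), (357, 171, 166, 164), (358, 56, 54, 57), (359, 10, 11, 18), (360, 8, 11, 18), (361, 6, 9, 17), (362, 6, 8, 13), (363, 5, 9, 15), (364, 13, 18, 26), (365, 18, 29, 50), (366, 28, 43, 75), (367, 32, 50, 87), (368, 35, 52, 91), (369, 32, 50, 88), (370, 32, 50, 88), (371, 31, 50, 88), (372, 33, 50, 89), (373, 33, 50, 87), (374, 32, 50, 87), (375, 31, 49, 87)]
```

Emit:
carry_out([
  [255, [0, 0, -1], 0],
  [255, [0, 0, 0], 0],
  [255, [0, 0.8, 0], 0.1],
  [255, [0, 0.7, 0], 0.1],
  [255, [0, 0, 0], 0],
  [255, [0, 0, 0], 0],
])

```text
time: 29.7
tool_pos: [0.597, 0.1666, 0.0465]
ee_rot: [3.141, -0.0, 1.323]
wrist_force: [-0.1, 0.4, -1.8]
width: 0.0495
finger_force: 30.0
```

```bash
python3 - <<'E'
from h import *
im,c=gap('w15',-.0085)
for y in (415,425): print(y,[(x,)+tuple(int(t) for t in im[y-1:y+2,x].mean(0)) for x in range(356,370,1)])
E
```

```text
z 0.03804707835153886 width 0.048465771524521556 heading 80.1095515139417 gap b mm [4.  4.3 4.2 4.1 3.9 3.3 3.7 3.5 3.4 3.3 3.2 3.1 2.9 2.8 2.7 2.6 2.5 1.9
 2.3] [np.int64(375), np.int64(376), np.int64(376)] edge px (np.float64(371.5), 115) dot [(array([317.98058252,  80.36893204]), 206)] F [-0.9  0.1 -1. ] [0.597  0.1667 0.0465] 29.75
415 [(356, 212, 205, 203), (357, 201, 195, 193), (358, 111, 109, 111), (359, 35, 35, 40), (360, 9, 11, 17), (361, 5, 8, 15), (362, 4, 9, 18), (363, 20, 32, 56), (364, 29, 45, 82), (365, 32, 50, 88), (366, 33, 50, 89), (367, 33, 51, 90), (368, 35, 52, 90), (369, 34, 51, 90)]
425 [(356, 203, 196, 195), (357, 165, 160, 160), (358, 47, 47, 48), (359, 6, 8, 15), (360, 9, 11, 18), (361, 5, 6, 18), (362, 17, 26, 44), (363, 24, 40, 70), (364, 32, 49, 87), (365, 32, 48, 87), (366, 34, 51, 91), (367, 32, 50, 89), (368, 34, 50, 89), (369, 33, 51, 89)]
```

Emit:
carry_out([
  [255, [0, 0.3, 0], -0.4],
  [255, [0, 0, 0.6], 0],
  [255, [0, 0, 0.6], 0],
  [255, [0, 0, 0], 0],
  [150, [0, 0, 0], 0],
  [100, [0, 0, 0], 0],
  [90, [0, 0, 0], 0],
  [90, [0, 0, 0], 0],
])

```text
time: 30.55
tool_pos: [0.5975, 0.1667, 0.0457]
ee_rot: [3.141, -0.0, 1.33]
wrist_force: [-0.1, 1.6, 0.4]
width: 0.0609
finger_force: 0.0
```

```bash
python3 - <<'E'
from h import *
im,c=gap('w16',None); print(robot.get_obs()['width'])
for y in (100,125,150): print(y,[(x,)+tuple(int(t) for t in im[y-1:y+2,x].mean(0)) for x in range(367,382,1)])
for y in (415,425): print(y,[(x,)+tuple(int(t) for t in im[y-1:y+2,x].mean(0)) for x in range(356,370,1)])
E
```

```text
z 0.036 width 0.04937270905888217 heading 76.63643618389146 gap b mm [1.4 1.4 1.4 1.4 1.8 1.3 1.3 1.3 1.3 1.3 1.3 1.3 1.4 1.4 1.4 1.4 1.4 1.4
 1.4] [np.int64(376), np.int64(376), np.int64(376)] edge px (np.float64(370.5), 115) dot [(array([317.36407767,  80.88834951]), 206)] F [-0.3 -0.1  0.6] [0.5974 0.1667 0.0457] 30.6
0.060967637443570734
100 [(367, 207, 202, 200), (368, 182, 180, 179), (369, 154, 161, 159), (370, 142, 151, 149), (371, 106, 112, 112), (372, 31, 32, 37), (373, 5, 8, 14), (374, 8, 11, 19), (375, 10, 17, 32), (376, 22, 37, 65), (377, 32, 49, 86), (378, 34, 54, 93), (379, 34, 54, 95), (380, 36, 56, 96), (381, 35, 55, 96)]
125 [(367, 209, 202, 200), (368, 206, 201, 198), (369, 179, 178, 177), (370, 150, 156, 154), (371, 91, 96, 98), (372, 25, 27, 32), (373, 3, 3, 11), (374, 4, 9, 17), (375, 15, 24, 42), (376, 25, 39, 67), (377, 33, 49, 86), (378, 34, 54, 93), (379, 33, 54, 93), (380, 35, 54, 94), (381, 36, 55, 95)]
150 [(367, 210, 204, 202), (368, 210, 204, 202), (369, 206, 201, 198), (370, 171, 171, 169), (371, 73, 74, 74), (372, 18, 19, 24), (373, 5, 7, 14), (374, 5, 9, 18), (375, 15, 24, 45), (376, 26, 40, 72), (377, 28, 47, 85), (378, 35, 54, 94), (379, 34, 53, 93), (380, 34, 54, 95), (381, 33, 53, 93)]
415 [(356, 205, 199, 196), (357, 161, 157, 156), (358, 70, 70, 72), (359, 15, 17, 22), (360, 3, 7, 16), (361, 14, 21, 35), (362, 24, 36, 64), (363, 32, 47, 84), (364, 32, 48, 88), (365, 32, 50, 88), (366, 32, 48, 87), (367, 32, 49, 88), (368, 33, 51, 90), (369, 33, 50, 88)]
425 [(356, 178, 173, 172), (357, 65, 66, 68), (358, 12, 15, 18), (359, 6, 10, 17), (360, 11, 18, 32), (361, 22, 36, 63), (362, 32, 49, 84), (363, 31, 50, 88), (364, 31, 49, 88), (365, 32, 49, 86), (366, 33, 51, 88), (367, 32, 49, 87), (368, 33, 49, 87), (369, 33, 51, 88)]
```

Emit:
carry_out([
  [60, [0, 0, -15], 0],
  [60, [0, 0, -30], 0],
  [60, [0, 0, -45], 0],
  [60, [0, 0, -45], 0],
  [60, [0, 0, -45], 0],
  [60, [-40, 0, -20], 0],
  [60, [-40, 0, 0], 0],
  [60, [-40, 0, 0], 0],
])

```text
time: 31.4
tool_pos: [0.5689, 0.0492, 0.2486]
ee_rot: [3.137, -0.001, 1.332]
wrist_force: [-0.1, 0.3, -0.9]
width: 0.0718
finger_force: 0.0
```

Emit:
carry_out([
  [60, [-40, 0, 0], 0],
  [60, [0, 0, 0], 0],
  [60, [0, 0, 0], 0],
  [60, [0, 0, 0], 0],
])

```text
time: 31.8
tool_pos: [0.5594, 0.012, 0.2461]
ee_rot: [3.141, -0.001, 1.331]
wrist_force: [0.6, -0.3, 0.2]
width: 0.0721
finger_force: 0.0
```

```bash
python3 - <<'E'
from h import *
im=robot.snapshot('wrist'); c=robot.get_calibration('wrist'); cv2.imwrite('pics/w17.png',im); print(robot.get_obs()['tool_pos'])
d=np.radians(-13.4);u=np.array([np.cos(d),np.sin(d)]);n=np.array([-u[1],u[0]]); F=np.stack([u,n],1)
hsv=cv2.cvtColor(im,cv2.COLOR_BGR2HSV)
W=(hsv[...,1]<30)&(hsv[...,2]>165)
for b in blobs(W,1500):
    r=rect(onz(c,b,.036,1)); print('white',len(b),b.min(0),b.max(0),r,'u,n',r[0]@F)
M=brown(im); M[:20]=0
for b in blobs(M,80):
    P=onz(c,b,.024,1)@F; print('brown',len(b),b.min(0),b.max(0),'u',P[:,0].min().round(4),P[:,0].max().round(4),'n mean',P[:,1].mean().round(4),'n ext',P[:,1].min().round(4),P[:,1].max().round(4))
g=(hsv[...,1]<40)&(hsv[...,2]<165)&(hsv[...,2]>55); b=max(blobs(g,3000),key=len); r=rect(onz(c,b,.006,1)); print('board',b.min(0),b.max(0),r,'u,n',r[0]@F)
E
```

```text
[0.55938998 0.01232188 0.24582929]
white 8940 [293   0] [342 188] (array([0.59132672, 0.14129424]), np.float32(197.8104), np.float32(49.064404), np.float32(76.26984)) u,n [0.54248373 0.27448635]
white 5106 [434  61] [514 149] (array([0.75203839, 0.09604698]), np.float32(95.501526), np.float32(95.37818), np.float32(53.079834)) u,n [0.70930612 0.26771551]
brown 581 [343 131] [357 173] u 0.5685 0.583 n mean 0.2122 n ext 0.1899 0.2339
brown 1240 [214 144] [291 162] u 0.433 0.5149 n mean 0.2124 n ext 0.2038 0.221
board [189   0] [387 216] (array([0.55718054, 0.14421951]), np.float32(255.45076), np.float32(219.01085), np.float32(76.47612)) u,n [0.50858922 0.26941869]
```

Emit:
carry_out([
  [60, [-45, 0, -45], 0],
  [60, [-45, 0, -35], 0],
  [60, [0, 0, 0], 0],
  [60, [0, 0, 0], 0],
  [60, [0, 0, 0], 0],
])

```text
time: 32.35
tool_pos: [0.5413, -0.06, 0.31]
ee_rot: [-3.139, -0.001, 1.332]
wrist_force: [0.6, 0.2, -0.1]
width: 0.072
finger_force: 0.0
```

```bash
cat > fin.py <<'E'
from h import *
d=np.radians(-13.4);u=np.array([np.cos(d),np.sin(d)]);n=np.array([-u[1],u[0]]); F=np.stack([u,n],1)
for nm,f in (('wrist',1),('top',0)):
    c=robot.get_calibration(nm); im=robot.snapshot(nm); cv2.imwrite(f'pics/fin_{nm}.png',im)
    hsv=cv2.cvtColor(im,cv2.COLOR_BGR2HSV); vt=165 if f else 125
    if not f: im[:120]=0;im[320:]=0;im[:,320:]=0
    W=(hsv[...,1]<40)&(hsv[...,2]>vt)
    for b in blobs(W,600):
        r=rect(onz(c,b,.036,f)); print(nm,'white',len(b),b.min(0),b.max(0),r[1:],'u,n',r[0]@F)
    M=brown(im)&(im.max(2)>25)
    for b in blobs(M,40):
        P=onz(c,b,.024,f)@F; print('brown',len(b),b.min(0),b.max(0),'u',P[:,0].min().round(4),P[:,0].max().round(4),'n',P[:,1].mean().round(4),P[:,1].min().round(4),P[:,1].max().round(4))
    g=(hsv[...,1]<60)&(hsv[...,2]<vt)&(hsv[...,2]>50); b=max(blobs(g,2000),key=len); r=rect(onz(c,b,.006,f)); print('board',b.min(0),b.max(0),r[1:],'u,n',r[0]@F)
E
python3 fin.py
```

```text
wrist white 4724 [298   0] [339 119] (np.float32(150.01564), np.float32(48.161476), np.float32(76.056915)) u,n [0.54220981 0.25024978]
wrist white 3440 [416  10] [486  79] (np.float32(93.191055), np.float32(91.6213), np.float32(172.62059)) u,n [0.70598371 0.27749529]
brown 420 [341  70] [352 106] u 0.5688 0.5823 n 0.2146 0.1921 0.237
brown 939 [229  83] [295 100] u 0.4334 0.5141 n 0.2118 0.2028 0.2208
brown 72 [429 288] [448 304] u 0.6921 0.7184 n -0.0525 -0.0644 -0.0413
brown 50 [450 337] [464 346] u 0.7316 0.7558 n -0.1264 -0.136 -0.1195
board [206   0] [380 150] (np.float32(220.74168), np.float32(206.21028), np.float32(166.23247)) u,n [0.50878713 0.24385552]
top white 1340 [264  31] [355  59] (np.float32(205.36061), np.float32(64.75039), np.float32(89.951324)) u,n [0.95562075 0.18707735]
top white 1538 [394  36] [498  61] (np.float32(233.97537), np.float32(56.976078), np.float32(89.97524)) u,n [ 1.02337499 -0.1129232 ]
top white 1173 [225 127] [263 164] (np.float32(85.04032), np.float32(83.871475), np.float32(91.11515)) u,n [0.69564047 0.2710254 ]
top white 2156 [154 185] [250 228] (np.float32(217.17426), np.float32(52.152805), np.float32(76.34165)) u,n [0.54200116 0.32689966]
top white 838 [590 286] [609 362] (np.float32(164.17453), np.float32(24.393583), np.float32(5.7033863)) u,n [ 0.50902075 -0.58194824]
top white 626 [601 377] [617 434] (np.float32(120.29748), np.float32(24.055735), np.float32(6.1646852)) u,n [ 0.34306663 -0.63979823]
brown 87 [168 180] [187 188] u 0.5709 0.5807 n 0.3946 0.3718 0.4168
brown 281 [160 211] [175 246] u 0.4329 0.513 n 0.3894 0.3806 0.3985
board [0 0] [639  74] (np.float32(1484.5106), np.float32(175.57011), np.float32(91.029)) u,n [0.99139063 0.17628951]
```

Emit:
carry_out([
  [60, [-45, -20, 0], 0],
  [60, [-45, -20, 0], 0],
  [60, [-45, -20, 0], 0],
  [60, [-45, -20, 0], 0],
  [60, [0, 0, 0], 0],
])

```text
time: 32.95
tool_pos: [0.418, -0.2202, 0.3104]
ee_rot: [-3.139, 0.001, 1.324]
wrist_force: [0.4, 1.0, -0.5]
width: 0.0718
finger_force: 0.0
```

```bash
sed -i "s/(('wrist',1),('top',0))/(('top',0),)/; s/(2000),key=len/(2000),key=len/" fin.py; sed -i "s/g=(hsv/hsv[:120]=0;hsv[320:]=0;hsv[:,320:]=0;g=(hsv/" fin.py; python3 fin.py
```

```text
top white 1167 [225 127] [263 164] (np.float32(85.040306), np.float32(83.87221), np.float32(91.11515)) u,n [0.69564083 0.27102548]
top white 2481 [155 185] [268 231] (np.float32(258.82913), np.float32(50.894554), np.float32(76.23795)) u,n [0.54165384 0.30515793]
top white 820 [591 286] [609 361] (np.float32(163.05815), np.float32(23.877905), np.float32(5.804129)) u,n [ 0.5093034  -0.58215377]
top white 617 [601 377] [617 434] (np.float32(120.12928), np.float32(23.627958), np.float32(6.095235)) u,n [ 0.3430096  -0.63989922]
brown 87 [168 180] [187 188] u 0.5709 0.581 n 0.3951 0.3718 0.4168
brown 89 [246 201] [264 209] u 0.5695 0.5798 n 0.2138 0.1924 0.2354
brown 280 [160 211] [175 246] u 0.4329 0.513 n 0.3895 0.3807 0.3985
brown 265 [237 232] [252 267] u 0.4314 0.5118 n 0.211 0.2027 0.2192
board [131 162] [291 289] (np.float32(320.0346), np.float32(219.18945), np.float32(76.66952)) u,n [0.50620161 0.3007932 ]
```

The top view puts the panel about 3–4 mm too far toward the left rest. I'll hover over it, confirm, and shift it.

```bash
python3 -c "
from h import *
togo([.5974,.1667,.25],76.2)"
```

```text
go tool mm [416.5  79.4  60.5] twist -0.2 yaw 76.0 pos [ 0.4196 -0.2182  0.3105] t 33.0
```

Emit:
carry_out([
  [60, [46.3, 8.8, 0], 0],
  [60, [46.3, 8.8, 0], 0],
  [60, [46.3, 8.8, 0], 0],
  [60, [46.3, 8.8, 0], 0],
  [60, [46.3, 8.8, 0], 0],
  [60, [46.3, 8.8, 0], 0],
  [60, [46.3, 8.8, 0], 0],
  [60, [46.3, 8.8, 30], 0],
])

```text
time: 33.8
tool_pos: [0.5769, 0.1267, 0.2876]
ee_rot: [3.135, -0.004, 1.335]
wrist_force: [0.4, -0.2, 0.8]
width: 0.0721
finger_force: 0.0
```

Emit:
carry_out([
  [60, [46.3, 8.8, 30], -0.2],
  [60, [0, 0, 0], 0],
  [60, [0, 0, 0], 0],
  [60, [0, 0, 0], 0],
])

```text
time: 34.2
tool_pos: [0.5926, 0.1603, 0.2586]
ee_rot: [3.141, -0.0, 1.335]
wrist_force: [0.5, -0.4, 0.2]
width: 0.0719
finger_force: 0.0
```

```bash
python3 - <<'E'
from h import *
d=np.radians(-13.4);u=np.array([np.cos(d),np.sin(d)]);n=np.array([-u[1],u[0]]); F=np.stack([u,n],1)
c=robot.get_calibration('wrist'); im=robot.snapshot('wrist'); cv2.imwrite('pics/w20.png',im); o=robot.get_obs(); print(o['tool_pos'],'TCP u,n',o['tool_pos'][:2]@F, np.degrees(o['ee_rot'][2]))
hsv=cv2.cvtColor(im,cv2.COLOR_BGR2HSV)
W=(im.min(2)>100)&(hsv[...,1]<25); W[:,:280]=0;W[:,365:]=0; W[380:]=0
W=im.min(2)>165; W[:,:270]=0;W[:,370:]=0
for b in blobs(W,300): r=rect(onz(c,b,.036,1)); print('white',len(b),b.min(0),b.max(0),r[1:],'u,n',r[0]@F)
D=im.max(2)<130; D[:,:305]=0; D[:,332:]=0
for b in blobs(D,8):
    if len(b)<300: print('dot',len(b),b.mean(0),onz(c,b,.036,1).mean(0)@F)
M=brown(im)
for b in blobs(M,80):
    P=onz(c,b,.024,1)@F; print('brown',len(b),b.min(0),b.max(0),'u',P[:,0].min().round(4),P[:,0].max().round(4),'n',P[:,1].mean().round(4),P[:,1].min().round(4),P[:,1].max().round(4))
# board edges along a column off the panel
for x in (215,240,265,375,395):
    col=im[:,x].astype(int); s=(col[:,2]-col[:,0]); g=np.where(s<8)[0]; g=g[g<360]; e=onz(c,[(x,g.min()-.5),(x,g.max()+.5)],.006,1)@F[:,1]; print('col',x,g.min(),g.max(),e,'len',e[0]-e[1],'mid',e.mean())
E
```

```text
[0.59283633 0.159649   0.25934503] TCP u,n [0.53969857 0.29269127] 76.428006972138
white 7147 [297  86] [344 249] (np.float32(173.45398), np.float32(48.79564), np.float32(76.01896)) u,n [0.54310963 0.34599132]
white 491 [298 298] [338 319] (np.float32(47.00771), np.float32(21.379543), np.float32(150.58963)) u,n [0.5380208  0.18627679]
dot 41 [320.95121951 108.73170732] [0.54372182 0.40859294]
dot 9 [318.77777778 260.22222222] [0.54124038 0.2466447 ]
dot 8 [323.5   263.625] [0.5464155  0.24270653]
dot 11 [310.09090909 268.        ] [0.53166628 0.23766456]
dot 9 [324.55555556 268.33333333] [0.54759414 0.23723605]
dot 14 [307.         287.21428571] [0.52800537 0.21483786]
brown 549 [346 105] [359 146] u 0.5703 0.5844 n 0.3919 0.3698 0.4143
brown 1203 [220 119] [295 136] u 0.4346 0.5164 n 0.391 0.3822 0.3997
brown 482 [343 264] [355 308] u 0.5691 0.583 n 0.2088 0.183 0.2382
brown 731 [246 274] [295 291] u 0.457 0.514 n 0.2157 0.2052 0.2263
col 215 71 359 [0.4606839  0.09455022] len 0.3661336812835651 mid 0.2776170638694166
col 240 69 332 [0.46080003 0.13861276] len 0.3221872720560006 mid 0.2997063914083233
col 265 68 330 [0.46035002 0.14250742] len 0.31784260393985847 mid 0.3014287193522851
col 375 68 330 [0.46038679 0.14194732] len 0.31843946947456303 mid 0.3011670540145029
col 395 279 331 [0.21308945 0.13954572] len 0.07354372883303517 mid 0.176317583131983
```

Emit:
carry_out([
  [60, [8, 2.8, 40], 0],
  [60, [0, 0, 45], 0],
  [60, [0, 0, 45], 0],
  [60, [0, 0, 45], 0],
  [60, [0, 0, 30], 0],
  [60, [0, 0, 12], 0],
  [60, [0, 0, 2], 0],
  [60, [0, 0, 0], 0],
])

```text
time: 35.05
tool_pos: [0.5989, 0.1665, 0.0412]
ee_rot: [3.138, -0.002, 1.333]
wrist_force: [-0.0, -0.2, 0.8]
width: 0.0722
finger_force: 0.0
```

```bash
python3 -c "
from h import *
togo([.5974,.1667,.040],76.2)"
```

```text
go tool mm [-0.2 -1.5  1.2] twist 0.18 yaw 76.38 pos [0.5989 0.1665 0.0412] t 35.05
```

Emit:
carry_out([
  [60, [0, -1.3, 0], 0],
  [60, [0, 0, 0], 0],
  [255, [0, 0, 0], 0],
  [255, [0, 0, 0], 0],
  [255, [0, 0, 0], 0],
  [255, [0, 0, -1.5], 0],
  [255, [0, 0, -0.5], 0],
  [255, [0, 0, 0], 0],
])

```text
time: 35.85
tool_pos: [0.5959, 0.1671, 0.0404]
ee_rot: [-3.141, 0.0, 1.334]
wrist_force: [-0.5, -0.3, -1.2]
width: 0.0493
finger_force: 30.0
```

```bash
python3 - <<'E'
from h import *
im,c=gap('w21',-.004)
for y in (415,425): print(y,[(x,)+tuple(int(t) for t in im[y-1:y+2,x].mean(0)) for x in range(354,370,1)])
E
```

```text
z 0.036442979810762874 width 0.04983848376116697 heading 76.44903880371636 gap b mm [2.8 2.8 2.8 2.8 2.8 2.8 2.4 2.4 2.4 2.4 2.4 2.4 2.5 2.5 2.5 2.5 2.6 2.6
 2.6 3.1] [np.int64(383), np.int64(383), np.int64(383)] edge px (np.float64(373.5), 115) dot [(array([318.26222222,  78.77777778]), 225)] F [ 0.4  0.5 -1.7] [0.5959 0.1671 0.0404] 35.9
415 [(354, 209, 203, 201), (355, 210, 204, 202), (356, 211, 205, 202), (357, 209, 203, 201), (358, 204, 199, 197), (359, 150, 148, 153), (360, 67, 67, 72), (361, 13, 17, 20), (362, 7, 8, 15), (363, 8, 12, 17), (364, 7, 11, 19), (365, 15, 24, 43), (366, 23, 35, 65), (367, 27, 43, 76), (368, 30, 46, 79), (369, 29, 45, 80)]
425 [(354, 210, 203, 201), (355, 208, 203, 200), (356, 209, 203, 201), (357, 206, 201, 198), (358, 183, 177, 175), (359, 63, 63, 67), (360, 5, 7, 15), (361, 6, 6, 12), (362, 6, 10, 15), (363, 7, 12, 20), (364, 14, 20, 35), (365, 27, 40, 71), (366, 32, 49, 86), (367, 32, 50, 88), (368, 33, 51, 89), (369, 32, 51, 89)]
```

Emit:
carry_out([
  [255, [-1.3, 0.8, 0], 0],
  [255, [-1, 0.9, 0], 0],
  [255, [0, 0, 0], 0],
  [255, [0, 0, 0.8], 0],
  [255, [0, 0, 0.6], 0],
  [255, [0, 0, 0], 0],
])

```text
time: 36.5
tool_pos: [0.5971, 0.1644, 0.0392]
ee_rot: [-3.141, 0.0, 1.334]
wrist_force: [-0.0, 0.4, -1.2]
width: 0.0497
finger_force: 30.0
```

```bash
python3 - <<'E'
from h import *
im,c=gap('w22',None)
for y in (415,425): print(y,[(x,)+tuple(int(t) for t in im[y-1:y+2,x].mean(0)) for x in range(354,370,1)])
E
```

```text
z 0.036 width 0.04938224130269773 heading 76.95897567956607 gap b mm [1.5 1.4 1.4 1.4 1.4 1.4 1.4 1.4 1.4 1.4 1.4 1.4 1.4 1.4 1.4 1.4 1.4 1.4] [np.int64(379), np.int64(379), np.int64(379)] edge px (np.float64(370.5), 115) dot [(array([318.33783784,  78.83333333]), 222)] F [-0.6  0.3 -1.1] [0.5971 0.1645 0.0392] 36.55
415 [(354, 209, 203, 200), (355, 210, 203, 200), (356, 208, 203, 200), (357, 202, 198, 195), (358, 153, 156, 154), (359, 93, 100, 102), (360, 38, 42, 45), (361, 10, 13, 21), (362, 14, 21, 38), (363, 23, 36, 63), (364, 30, 45, 82), (365, 30, 48, 86), (366, 32, 49, 88), (367, 33, 49, 88), (368, 32, 49, 87), (369, 33, 50, 88)]
425 [(354, 209, 202, 200), (355, 207, 202, 199), (356, 194, 190, 187), (357, 143, 150, 147), (358, 111, 119, 117), (359, 34, 38, 41), (360, 9, 13, 18), (361, 8, 15, 30), (362, 21, 36, 63), (363, 31, 48, 84), (364, 34, 52, 91), (365, 31, 49, 87), (366, 32, 50, 89), (367, 32, 49, 87), (368, 31, 49, 88), (369, 32, 49, 88)]
```

Emit:
carry_out([
  [255, [0, 0, 0.6], 0],
  [255, [0, 0, 0], 0],
  [150, [0, 0, 0], 0],
  [100, [0, 0, 0], 0],
  [70, [0, 0, 0], 0],
  [60, [0, 0, 0], 0],
  [60, [0, 0, -20], 0],
  [60, [0, 0, -40], 0],
])

```text
time: 37.35
tool_pos: [0.5944, 0.1639, 0.0948]
ee_rot: [-3.133, 0.004, 1.334]
wrist_force: [0.3, 0.0, 0.2]
width: 0.072
finger_force: 0.0
```

Emit:
carry_out([
  [60, [0, 0, -45], 0],
  [60, [0, 0, -45], 0],
  [60, [0, 0, -45], 0],
  [60, [0, 0, -15], 0],
  [60, [0, 0, 0], 0],
  [60, [0, 0, 0], 0],
  [60, [0, 0, 0], 0],
])

```text
time: 38.05
tool_pos: [0.5961, 0.1642, 0.245]
ee_rot: [-3.136, 0.002, 1.334]
wrist_force: [-0.3, -0.2, -0.2]
width: 0.0716
finger_force: 0.0
```

```bash
python3 - <<'E'
from h import *
d=np.radians(-13.4);u=np.array([np.cos(d),np.sin(d)]);n=np.array([-u[1],u[0]]); F=np.stack([u,n],1)
c=robot.get_calibration('wrist'); im=robot.snapshot('wrist'); cv2.imwrite('pics/w23.png',im); print(robot.get_obs()['tool_pos'])
W=im.min(2)>165; W[:,:270]=0;W[:,370:]=0
for b in blobs(W,200): P=onz(c,b,.036,1)@F; print('white',len(b),'n',P[:,1].min(),P[:,1].max(),'u',P[:,0].min(),P[:,0].max())
M=brown(im)
for b in blobs(M,80):
    P=onz(c,b,.024,1)@F; print('brown',len(b),'u',P[:,0].min().round(4),P[:,0].max().round(4),'n',P[:,1].min().round(4),P[:,1].max().round(4))
for x in (265,375):
    col=im[:,x].astype(int); g=np.where(col[:,2]-col[:,0]<8)[0]; g=g[g<360]; e=onz(c,[(x,g.min()-.5),(x,g.max()+.5)],.006,1)@F[:,1]; print(e,e.mean())
E
```

```text
[0.59614644 0.16422824 0.24509479]
white 7248 n 0.26626511326744495 0.4303476950752021 u 0.5189336908931694 0.5680051364703278
white 262 n 0.21860341931304336 0.2485538138404904 u 0.5187814104544726 0.5307059677355123
white 845 n 0.1727578851272043 0.21022503322074707 u 0.5179416195945452 0.5657767162040217
brown 563 u 0.5714 0.5839 n 0.3696 0.4145
brown 1267 u 0.4347 0.5172 n 0.3824 0.3997
brown 466 u 0.5694 0.5828 n 0.1831 0.2385
brown 748 u 0.4618 0.5155 n 0.2047 0.2268
[0.4602736  0.14342105] 0.3018473232516478
[0.46000417 0.14321741] 0.3016107924130721
```

Emit:
carry_out([
  [60, [-45, 0, -20], 0],
  [60, [-48, -12, 0], 0],
  [60, [-48, -12, 0], 0],
  [60, [-48, -12, 0], 0],
  [60, [-48, -12, 0], 0],
  [60, [-48, -12, 0], 0],
  [60, [-48, -12, 0], 0],
  [60, [-48, -12, 0], 0],
])

```text
time: 38.9
tool_pos: [0.4244, -0.1873, 0.2667]
ee_rot: [-3.139, -0.001, 1.334]
wrist_force: [-0.6, -0.9, 1.1]
width: 0.0721
finger_force: 0.0
```

```bash
python3 fin.py | grep -v 0.58\\\|0.63
```

```text
top white 1159 [225 127] [263 164] (np.float32(85.04032), np.float32(83.871475), np.float32(91.11515)) u,n [0.69564047 0.2710254 ]
top white 2461 [156 186] [269 231] (np.float32(259.2018), np.float32(50.565056), np.float32(76.34048)) u,n [0.54223087 0.30281745]
brown 80 [246 201] [264 208] u 0.5704 0.5798 n 0.2138 0.1929 0.2348
brown 281 [160 211] [175 246] u 0.4329 0.5135 n 0.3894 0.3806 0.3982
brown 271 [237 231] [252 267] u 0.4314 0.5124 n 0.211 0.2027 0.2193
board [131 162] [291 289] (np.float32(320.4639), np.float32(220.07286), np.float32(76.66251)) u,n [0.50625115 0.3010896 ]
```

```bash
python3 -c "
from bench import robot
print(robot.close_job())"
```

```text
the job is handed in; nothing more can be done
None
```

I handed the job in at about 39 s: both rests cover their lines to within about 1 mm, stops toward the tin, and the panel lies across them, centred to about 1–2 mm, with roughly 1 mm between its long edge and each stop; the tin, tub, tape roll and look-alikes were not touched.

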